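# Set the mask aligner's exposure gap with its handwheel

### The job

Raise the mask aligner's stage by cranking the red handwheel clockwise (seen from above) until you feel the stage come up firmly against its stop, without forcing it, then back the wheel off a quarter turn. Then swing the yellow clamp lever clockwise, fully over to its end, to secure the setting, and leave the wheel alone. Do not touch the glass mask or its frame, and do not disturb the bottle, the dish or the wafer case.

Things in the scene. Friction and masses are not known exactly. Their poses are not given: they have to be found in the camera images.
- aligner: Fixed black housing, 270 (x) x 440 (y) mm, top 50 mm above the table; place and yaw vary. Origin: centre of its underside; x away from the robot at yaw 0, y left, z up. In its frame (mm): wheel centre at (-20, -120, 115), clamp pivot at (-40, 90, 82), stage and mask centre at (60, 140). Under the wheel a shaft up to 32 mm across with a foot of 34 mm radius, 12 mm high.
- handwheel: Flat-lying red handwheel; origin at its centre, mid-height of rim and spokes, 115 mm above the table; z up, x along one of its three spokes; turns with the wheel. Rim: round bar 14 mm thick, 174 mm over all, 146 mm inside. Hub 30 mm across, up to 16 mm above the origin. Spokes 120 degrees apart, round bars 10 mm thick. A closed gripper fits down between two spokes and can push one round.
- wheel_hub (a point): The same centre of the wheel, not turning. Clockwise raises the stage 3 mm a turn. The stop is 1.0 to 2.4 turns clockwise of the start, at an angle that varies and cannot be seen. Friction about 0.1 N m (2 N at 46 mm radius); the wheel stays where it is left. The stop has a sprung give of 0.1 rad per 0.4 N m: 6 to 15 N on a spoke 46 mm out is firm; above 35 N is forced and fails.
- stage: The stage that the wheel lifts: a 136 mm square aluminium plate with a black chuck and four steel stop balls at its corners. Origin on its centre line at the height of the balls' crowns; axes as the aligner's. The stop is where the balls meet the underside of the mask holder. A quarter turn is 0.75 mm of height: too fine to measure by eye, easy on the wheel.
- mask_holder: Fixed dark steel frame, 150 mm square, 8 mm thick, with brass screw heads 4 mm proud, holding the glass mask above the stage. Origin: centre of its underside, about 101 mm above the table; its place on the aligner is fixed. Not to be touched.
- clamp_pivot (a point): Pivot of the yellow clamp lever, on its vertical axis, at the height of the middle of the lever (82 mm above the table). Black boss 28 mm across and 22 mm high, centred here, on an aluminium foot of 18 mm radius.
- clamp_tip (a point): Centre of the yellow ball (18 mm across) at the end of the clamp lever, 65 mm from the pivot. The lever is a level round bar 12 mm thick; the housing's top is 26 mm below its underside.
- clamp (a joint): Angle of the clamp lever in rad: 0 points to the aligner's -x (towards the robot), growing clockwise from above to 1.5 at its end stop (clamped), where it points nearly to the aligner's +y. Starts between 0 and 0.3. It stays where it is left; friction about 0.1 N m.
- solvent_bottle: Amber bottle, 66 mm across, 160 mm tall, standing upright; origin at the centre of its underside. A bystander.
- dish: Shallow round glass dish, 100 mm across, 18 mm high; origin at the centre of its underside. A bystander.
- wafer_case: Round white and blue wafer case, 116 mm across, 26 mm high; origin at the centre of its underside. A bystander.

How it is judged:
By the outcome, as a careful person would: the job done as asked, in the order asked, and still so for the second after the job is handed in, with the robot touching nothing.
It also fails if it takes over 70 s, if anything falls off the work surface, if the arm or the gripper's body presses on something with over 40 N, if the wrist force passes 120 N, or if a joint passes its speed limit or range.

### The arm

A 6-joint arm with a two-finger parallel gripper is mounted at the origin on the work surface. World frame = base frame: x ahead of the robot, y to its left, z up, the work surface at z = 0. Lengths are in m, angles in degrees, forces in N, time in s.
With the tool pointing down it reaches from about 0.4 to 0.825 m from the base axis. Payload 7 kg.
Tool frame: the origin (TCP) lies at the very end of the fingers, on their centre line; the grasp point (between the pads) lies hold_point_z behind it (hold_point_z is the distance from the TCP to the grasp point, in m); z points along the fingers, y is the line along which they close (so a half turn about z gives the same grasp; the last joint's range is limited). The gripper opens to 88 mm and grips with 3 to 60 N. Pads are 19 mm wide; open, the fingers measure 130 mm over their backs; the gripper's body (78 mm by 193 mm) begins 47 mm behind the grasp point.
Start: joints at [83.715, 20.546, 0.682, 0, -70.136, -16.507], TCP at [0.261, 0.622, 0.227] pointing down, gripper open.
Joint ranges: [-176.03, 176.03], [-82.01, 121.73], [-58.28, 71.71], [-173.87, 95.51], [-174.79, -0.11], [-173.66, 173.66]. Speed limits (degrees/s): [136.94, 136.94, 172.46, 180, 180, 180].

### API

Orientations are given as [roll, pitch, yaw] about the fixed x, y, z axes, in that order (R = Rz(yaw) Ry(pitch) Rx(roll)).
In Python, from plant import get_obs, snapshot, close_job, hold_point_z gives the robot as it stands.
- The arm moves only by the tool play_rows, never from a script. Its argument "commands" is a list that holds one entry, the list of rows, each a list of 7 numbers: the shift along the tool's x, y, z in cm, then the turn, a rotation vector about the tool's x, y, z in degrees, then the opening, from 0 (shut) to 1 (fully open). In form: [[[x, y, z, ax, ay, az, fingers], ...]]. A call has 1 to 20 rows; each row is the pose to reach, as a shift and turn from the pose commanded when the call began, along the tool's axes at that moment; what a row does not reach only later rows make up. A row lasts 1/12 s, in which the tool goes at most 41.7 mm and 7.16 degrees, less where a joint would pass 70% of its speed; a pose out of reach is approached as far as the arm can. A call with a gripper value outside its range is refused whole. The fingers move at their own pace and stop on an object; the grip force is fixed at half the most. Time passes only in rows, so rows that repeat a pose let the fingers close. It gives the time, the measured TCP pose, the force, the opening and the grip force at its end, in the units of the state.
- get_obs(): the state, without advancing time (a new reading comes with each control period).
- snapshot(name): name is "side" or "top"; returns a dict with "frame" (480x640x3 uint8, red, green, blue), "camera_matrix" (3x3 intrinsics, pixels), "origin" and "attitude" of the camera in the world. Camera axes: x right, y down, z forward; pixel columns grow to the right and rows downward; lengths in m; the calibration is good to about 2 mm. A picture is of the moment at which its call begins. There is no depth.
- close_job(): hands the job in; it is judged then, once.
The state is a dict: "clock": time; "joint_pos": joint angles; "qvel": joint speeds; "tau": joint torques, N m; "tool_pos": TCP position; "orientation": TCP orientation; "force": force on the tool from outside, world axes, zero at the start; "moment": the same for the moment, N m; "opening": finger opening in m; "gripper_force": force on a finger pad.
Only numpy, scipy, OpenCV 4.12 (cv2) and the standard library are available. Lean on these libraries where they do the work, as an engineer would, in place of code of your own. Each camera call takes 0.05 s, during which the arm holds its last target. There are 200 camera calls.

## Working session

There is one attempt and no reset: what is moved stays moved. The work goes in short steps, Python scripts to look and compute and a tool call to move; the robot and the scene stay as the last step left them, time stands still between calls to the robot, and variables do not carry over. Pictures are saved under pics/ and viewed, at most 10 in all, crops included, and the job is handed in when it is done.

Besides the shell and the picture viewer there is one more tool, called after ">>>" as name(argument=value, ...), one argument or row to a line, values as JSON. play_rows: Moves the arm, as the interface text tells. Its arguments: {"type":"object","properties":{"commands":{"type":"array","items":{"type":"array","items":{"type":"array","items":{"type":"number"}}}}},"required":["commands"]}

```bash
mkdir -p pics; python3 - <<'E'
from plant import get_obs,snapshot,hold_point_z
import cv2
print(get_obs(),hold_point_z)
for n in("top","side"):
    s=snapshot(n);cv2.imwrite(f"pics/{n}0.png",s["frame"][:,:,::-1]);print(n,s["camera_matrix"],s["origin"],s["attitude"])
E
```

```text
{'clock': 0.0, 'joint_pos': array([ 8.37129186e+01,  2.05913165e+01,  6.32921489e-01, -2.06287617e-02,
       -7.01353016e+01, -1.65051569e+01]), 'qvel': array([ 0.04171511, -0.03901576, -0.07100585, -0.11023328, -0.0240143 ,
        0.0555468 ]), 'tau': array([ 8.32399819e-04, -5.82725751e+01,  2.93051648e+01,  6.99758291e+00,
        6.78404438e-03, -1.48048230e-04]), 'tool_pos': array([0.26133915, 0.62181784, 0.22561595]), 'orientation': array([ 1.79904654e+02, -8.02886791e-03, -2.27992571e+01]), 'force': array([ 0.03740681, -0.0022416 ,  0.01432218]), 'moment': array([0.01541313, 0.03299633, 0.04068841]), 'gripper_force': 0.0, 'opening': 0.08737178871733137} 0.0188
top [[475.97755785   0.         313.36012598]
 [  0.         475.97755785 243.84547982]
 [  0.           0.           1.        ]] [0.30451033 0.02048499 1.32147839] [-170.11423763    0.84040978  -90.55072708]
side [[590.33250593   0.         315.05243125]
 [  0.         590.33250593 238.02639951]
 [  0.           0.           1.        ]] [ 0.2135805  -0.95556919  1.0371608 ] [-132.33714568   -0.4551803   -16.58577041]
```

View pics/top0.png

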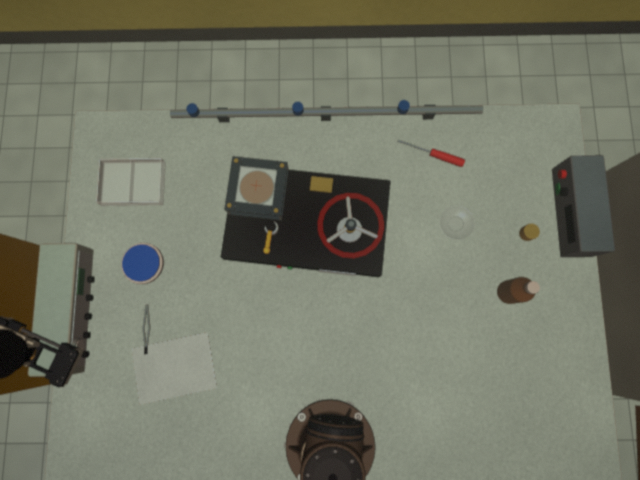

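View pics/side0.png

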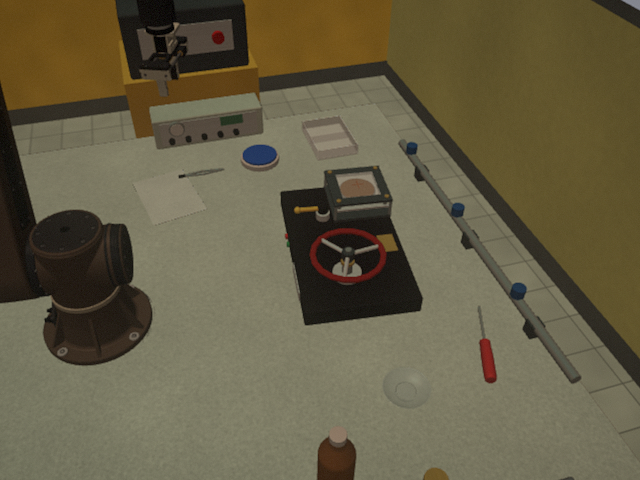

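The top view shows the housing with corners near (390,178), (382,276) and (222,259), the wheel near (350,226), and the lever from (272,227) to (267,248). The side view agrees. Next I'll measure from an enlarged crop.

```bash
cat > h.py <<'E'
import numpy as np,cv2
from plant import get_obs,snapshot
from scipy.spatial.transform import Rotation as R
def rot(a): return R.from_euler('xyz',a,degrees=True)
def back(s,uv,z):
    K=np.array(s["camera_matrix"]);d=rot(s["attitude"]).as_matrix()@np.linalg.inv(K)@np.r_[uv,1.]
    o=np.array(s["origin"]);return o+d*(z-o[2])/d[2]
def proj(s,p):
    q=rot(s["attitude"]).as_matrix().T@(np.array(p)-s["origin"]);q=np.array(s["camera_matrix"])@q;return q[:2]/q[2]
def redmask(f):
    h=cv2.cvtColor(f,cv2.COLOR_RGB2HSV);return (((h[...,0]<8)|(h[...,0]>172))&(h[...,1]>140)&(h[...,2]>50)).astype(np.uint8)
E
python3 - <<'E'
from h import *
for n,roi in(("top",(310,185,80,80)),("side",(300,220,95,70))):
    s=snapshot(n);f=s["frame"];m=redmask(f);M=np.zeros_like(m);x,y,w,h=roi;M[y:y+h,x:x+w]=m[y:y+h,x:x+w]
    c=max(cv2.findContours(M,0,1)[0],key=cv2.contourArea)
    P=np.array([back(s,p[0],.115)[:2] for p in c]);(cx,cy),r=cv2.minEnclosingCircle(P.astype(np.float32))
    e=cv2.fitEllipse(c);print(n,"wheel",cx,cy,r,back(s,e[0],.115))
    if n=="top":
        for uv in((390,178),(382,276),(222,259)):print(back(s,uv,.05))
        for uv in((272,227),(267,248)):print(back(s,uv,.082))
        cv2.imwrite("pics/c1.png",cv2.resize(f[145:285,215:400,::-1],None,fx=4.3,fy=4.3,interpolation=cv2.INTER_CUBIC))
E
```

```text
top wheel 0.5642747282981873 -0.059407368302345276 0.08745894581079483 [ 0.5633614  -0.05951607  0.115     ]
[ 0.70896923 -0.17723173  0.05      ]
[ 0.43675875 -0.14574795  0.05      ]
[0.48769067 0.28450467 0.05      ]
[0.5675868  0.14631754 0.082     ]
[0.51104878 0.15925025 0.082     ]
side wheel 0.5651987791061401 -0.057707529515028 0.08970171958208084 [ 0.56364389 -0.06186609  0.115     ]
```

View pics/c1.png

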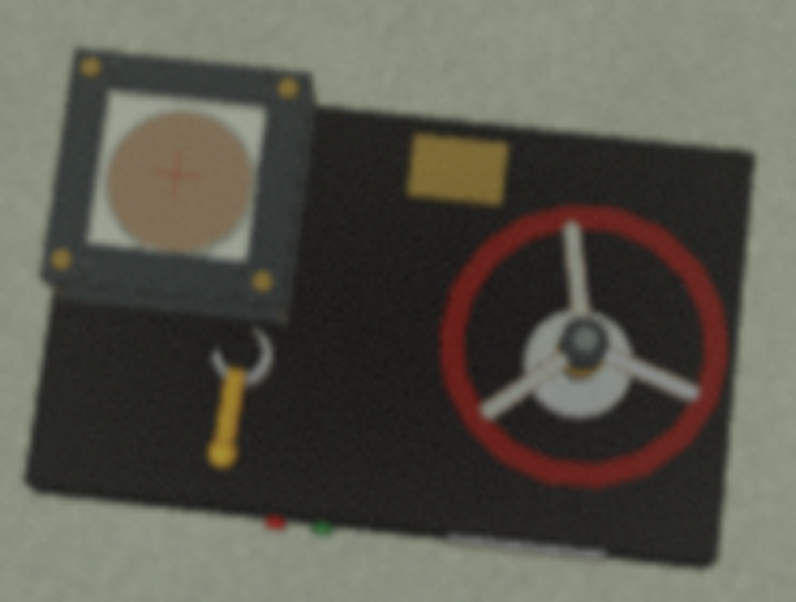

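The crop shows the hub at (585,340) and spoke ends at (571,228), (697,395) and (487,412), so the spokes lie at world angles of about 6°, 126° and -114°. The lever tip is at crop (222,455). I'll crank with the shut gripper rotating along with the wheel, its outer edge on a spoke about 60 mm out.

```bash
cat > g.py <<'E'
import json,os,sys,numpy as np
C=np.array([.5637,-.0603])
def load(): return json.load(open("st.json")) if os.path.exists("st.json") else [.261,.622,.227,-22.8]
def gen(poses,f=0):
    """poses: list of (x,y,z,yaw) commanded; prints rows in <=20 row calls and stores the end pose"""
    for k in range(0,len(poses),20):
        x0,y0,z0,w0=load();c,s=np.cos(np.radians(w0)),np.sin(np.radians(w0));rows=[]
        for x,y,z,w in poses[k:k+20]:
            d=(x-x0)*100,(y-y0)*100
            rows.append([round(d[0]*c+d[1]*s,2),round(d[0]*s-d[1]*c,2),round((z0-z)*100,2),0,0,round(w0-w,1),f])
        r=rows[-1];json.dump([x0+(r[0]*c+r[1]*s)/100,y0+(r[0]*s-r[1]*c)/100,z0-r[2]/100,w0-r[5]],open("st.json","w"))
        print(json.dumps([rows]).replace(" ","").replace(".0,",","))
def lin(to,n): 
    a=np.array(load());return [tuple(a+(np.array(to)-a)*i/n) for i in range(1,n+1)]
def pol(t,yaw,z=.100,r=.0434): t=np.radians(t);return (C[0]+r*np.cos(t),C[1]+r*np.sin(t),z,yaw)
def push(v,k=0,z=.100): return pol(v+22.8,v-95+360*k,z)
E
python3 - <<'E'
from g import *
a=pol(186,31,.227);gen(lin(a,20)+[a]*2+lin(a,1))
E
```

```text
[[[2.53,2.66,0,0,0,-2.7,0],[5.05,5.33,0,0,0,-5.4,0],[7.58,7.99,0,0,0,-8.1,0],[10.11,10.65,0,0,0,-10.8,0],[12.64,13.31,0,0,0,-13.4,0],[15.16,15.98,0,0,0,-16.1,0],[17.69,18.64,0,0,0,-18.8,0],[20.22,21.3,0,0,0,-21.5,0],[22.74,23.97,0,0,0,-24.2,0],[25.27,26.63,0,0,0,-26.9,0],[27.8,29.29,0,0,0,-29.6,0],[30.33,31.96,0,0,0,-32.3,0],[32.85,34.62,0,0,0,-35,0],[35.38,37.28,0,0,0,-37.7,0],[37.91,39.94,0,0,0,-40.4,0],[40.43,42.61,0,0,0,-43,0],[42.96,45.27,0,0,0,-45.7,0],[45.49,47.93,0,0,0,-48.4,0],[48.01,50.6,0,0,0,-51.1,0],[50.54,53.26,0,0,0,-53.8,0]]]
[[[0,0,0,0,0,-0,0],[0,0,0,0,0,-0,0],[0,0,0,0,0,0,0]]]
```

>>> play_rows(
  commands=[
    [[2.53, 2.66, 0, 0, 0, -2.7, 0], [5.05, 5.33, 0, 0, 0, -5.4, 0], [7.58, 7.99, 0, 0, 0, -8.1, 0], [10.11, 10.65, 0, 0, 0, -10.8, 0], [12.64, 13.31, 0, 0, 0, -13.4, 0], [15.16, 15.98, 0, 0, 0, -16.1, 0], [17.69, 18.64, 0, 0, 0, -18.8, 0], [20.22, 21.3, 0, 0, 0, -21.5, 0], [22.74, 23.97, 0, 0, 0, -24.2, 0], [25.27, 26.63, 0, 0, 0, -26.9, 0], [27.8, 29.29, 0, 0, 0, -29.6, 0], [30.33, 31.96, 0, 0, 0, -32.3, 0], [32.85, 34.62, 0, 0, 0, -35, 0], [35.38, 37.28, 0, 0, 0, -37.7, 0], [37.91, 39.94, 0, 0, 0, -40.4, 0], [40.43, 42.61, 0, 0, 0, -43, 0], [42.96, 45.27, 0, 0, 0, -45.7, 0], [45.49, 47.93, 0, 0, 0, -48.4, 0], [48.01, 50.6, 0, 0, 0, -51.1, 0], [50.54, 53.26, 0, 0, 0, -53.8, 0]],
  ],
)

```text
clock: 1.87
tool_pos: [0.5213, -0.0664, 0.2267]
orientation: [180.0, -0.0, 31.1]
force: [0.0, 1.1, 0.9]
opening: 0.0006
gripper_force: 0.0
```

>>> play_rows(
  commands=[
    [[0, 0, 0, 0, 0, 0, 0], [0, 0, 0, 0, 0, 0, 0], [0, 0, 0, 0, 0, 0, 0], [0, 0, 0, 0, 0, 0, 0]],
  ],
)

```text
clock: 2.2
tool_pos: [0.5208, -0.0639, 0.2265]
orientation: [-180.0, 0.0, 31.0]
force: [0.5, 0.0, -0.0]
opening: 0.0005
gripper_force: 0.0
```

```bash
python3 - <<'E'
from h import *
import g
o=get_obs();print(g.load(),o["tool_pos"],o["orientation"],o["joint_pos"],o["force"],o["opening"])
s=snapshot("side");cv2.imwrite("pics/s1.png",cv2.resize(s["frame"][120:330,250:450,::-1],None,fx=2.8,fy=2.8,interpolation=cv2.INTER_CUBIC))
E
python3 - <<'E'
from g import *
a=pol(186,31,.1);gen(lin(a,8)+[a]*2)
E
```

```text
[0.5205188354684381, -0.06483469192892832, 0.227, 30.999999999999996] [ 0.52082247 -0.06392226  0.22653754] [-1.79990529e+02  1.87975125e-03  3.10221862e+01] [ 1.44359303e+01  6.35195058e+00 -1.81273932e+01 -9.38335582e-03
 -6.55251615e+01  1.06590144e+02] [ 0.51303802  0.00941306 -0.00323381] 0.0004903265804291911
[[[0,0,1.59,0,0,0,0],[0,0,3.18,0,0,0,0],[0,0,4.76,0,0,0,0],[0,0,6.35,0,0,-0,0],[0,0,7.94,0,0,-0,0],[0,0,9.52,0,0,-0,0],[0,0,11.11,0,0,-0,0],[0,0,12.7,0,0,-0,0],[0,0,12.7,0,0,-0,0],[0,0,12.7,0,0,-0,0]]]
```

View pics/s1.png

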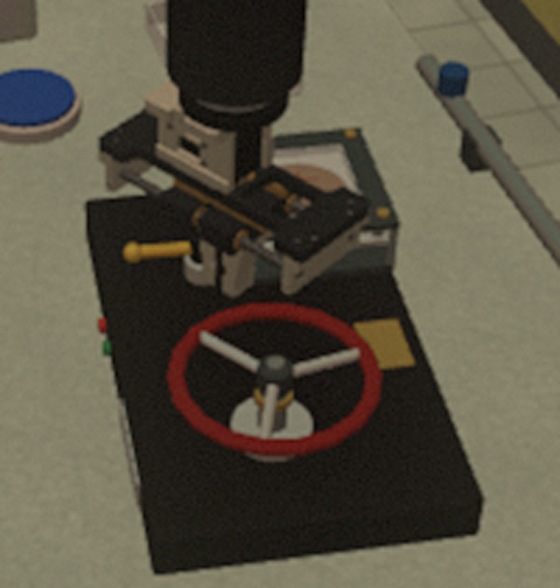

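The crop shows the shut fingers above the wheel and nothing in the way. Descending.

>>> play_rows(
  commands=[
    [[0, 0, 1.59, 0, 0, 0, 0], [0, 0, 3.18, 0, 0, 0, 0], [0, 0, 4.76, 0, 0, 0, 0], [0, 0, 6.35, 0, 0, 0, 0], [0, 0, 7.94, 0, 0, 0, 0], [0, 0, 9.52, 0, 0, 0, 0], [0, 0, 11.11, 0, 0, 0, 0], [0, 0, 12.7, 0, 0, 0, 0], [0, 0, 12.7, 0, 0, 0, 0], [0, 0, 12.7, 0, 0, 0, 0]],
  ],
)

```text
clock: 3.08
tool_pos: [0.5207, -0.0637, 0.0994]
orientation: [-180.0, 0.1, 31.1]
force: [0.7, -0.9, 0.4]
opening: 0.0003
gripper_force: 0.0
```

```bash
python3 - <<'E'
from g import *
gen([pol(t,31) for t in np.linspace(186,148.8,8)[1:]]+[push(v) for v in np.linspace(126,126-90,14)[1:]])
gen([push(v) for v in np.linspace(36,-93,20)[1:]])
gen([push(v) for v in np.linspace(-93,-143,9)[1:]]+[push(-143)])
E
```

```text
[[[0.19,-0.36,0,0,0,-0,0],[0.41,-0.69,0,0,0,-0,0],[0.66,-1.01,0,0,0,-0,0],[0.93,-1.3,0,0,0,-0,0],[1.24,-1.56,0,0,0,-0,0],[1.56,-1.8,0,0,0,-0,0],[1.91,-2,0,0,0,-0,0],[2.39,-2.22,0,0,0,6.9,0],[2.89,-2.38,0,0,0,13.8,0],[3.4,-2.47,0,0,0,20.8,0],[3.93,-2.5,0,0,0,27.7,0],[4.45,-2.47,0,0,0,34.6,0],[4.97,-2.38,0,0,0,41.5,0],[5.47,-2.23,0,0,0,48.5,0],[5.94,-2.01,0,0,0,55.4,0],[6.39,-1.74,0,0,0,62.3,0],[6.81,-1.42,0,0,0,69.2,0],[7.18,-1.05,0,0,0,76.2,0],[7.5,-0.64,0,0,0,83.1,0],[7.77,-0.19,0,0,0,90,0]]]
[[[0.47,-0.22,0,0,0,6.8,0],[0.96,-0.37,0,0,0,13.6,0],[1.46,-0.47,0,0,0,20.4,0],[1.98,-0.5,0,0,0,27.2,0],[2.49,-0.48,0,0,0,33.9,0],[3,-0.39,0,0,0,40.7,0],[3.49,-0.25,0,0,0,47.5,0],[3.96,-0.05,0,0,0,54.3,0],[4.41,0.21,0,0,0,61.1,0],[4.82,0.52,0,0,0,67.9,0],[5.19,0.87,0,0,0,74.7,0],[5.52,1.26,0,0,0,81.5,0],[5.8,1.7,0,0,0,88.3,0],[6.03,2.16,0,0,0,95.1,0],[6.2,2.64,0,0,0,101.8,0],[6.31,3.14,0,0,0,108.6,0],[6.36,3.65,0,0,0,115.4,0],[6.35,4.17,0,0,0,122.2,0],[6.28,4.68,0,0,0,129,0]]]
[[[0.43,-0.2,0,0,0,6.2,0],[0.88,-0.35,0,0,0,12.5,0],[1.34,-0.45,0,0,0,18.8,0],[1.81,-0.5,0,0,0,25,0],[2.28,-0.49,0,0,0,31.2,0],[2.75,-0.44,0,0,0,37.5,0],[3.21,-0.33,0,0,0,43.8,0],[3.66,-0.18,0,0,0,50,0],[3.66,-0.18,0,0,0,50,0]]]
```

>>> play_rows(
  commands=[
    [[0.19, -0.36, 0, 0, 0, 0, 0], [0.41, -0.69, 0, 0, 0, 0, 0], [0.66, -1.01, 0, 0, 0, 0, 0], [0.93, -1.3, 0, 0, 0, 0, 0], [1.24, -1.56, 0, 0, 0, 0, 0], [1.56, -1.8, 0, 0, 0, 0, 0], [1.91, -2, 0, 0, 0, 0, 0], [2.39, -2.22, 0, 0, 0, 6.9, 0], [2.89, -2.38, 0, 0, 0, 13.8, 0], [3.4, -2.47, 0, 0, 0, 20.8, 0], [3.93, -2.5, 0, 0, 0, 27.7, 0], [4.45, -2.47, 0, 0, 0, 34.6, 0], [4.97, -2.38, 0, 0, 0, 41.5, 0], [5.47, -2.23, 0, 0, 0, 48.5, 0], [5.94, -2.01, 0, 0, 0, 55.4, 0], [6.39, -1.74, 0, 0, 0, 62.3, 0], [6.81, -1.42, 0, 0, 0, 69.2, 0], [7.18, -1.05, 0, 0, 0, 76.2, 0], [7.5, -0.64, 0, 0, 0, 83.1, 0], [7.77, -0.19, 0, 0, 0, 90, 0]],
  ],
)

```text
clock: 4.75
tool_pos: [0.5872, -0.0221, 0.0993]
orientation: [-180.0, 0.0, -59.3]
force: [-0.7, 3.1, -0.1]
opening: 0.0002
gripper_force: 1.3
```

```bash
python3 - <<'E'
from h import *
o=get_obs();print(o["tool_pos"],o["orientation"],o["joint_pos"],o["force"])
s=snapshot("top");cv2.imwrite("pics/t2.png",cv2.resize(s["frame"][165:285,290:410,::-1],None,fx=4.5,fy=4.5,interpolation=cv2.INTER_CUBIC))
E
```

```text
[ 0.58717373 -0.02207839  0.09932889] [-1.79982733e+02  3.39318957e-02 -5.93207196e+01] [ 1.68729468e+01  1.88481226e+01 -1.99762566e+01 -4.75907808e-02
 -5.11669600e+01  1.38361676e+01] [-0.67699258  3.13859752 -0.09276606]
```

View pics/t2.png

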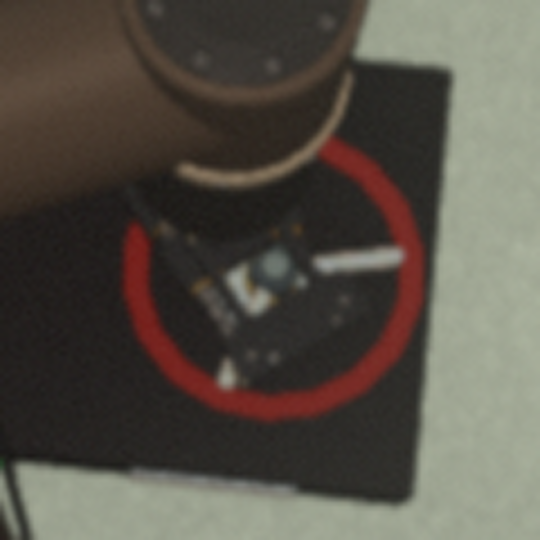

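The crop shows a spoke pointing right, from the hub at (272,265) to (402,257). The pushed spoke is therefore at about 34°, as the model predicts, so I continue the free part.

>>> play_rows(
  commands=[
    [[0.47, -0.22, 0, 0, 0, 6.8, 0], [0.96, -0.37, 0, 0, 0, 13.6, 0], [1.46, -0.47, 0, 0, 0, 20.4, 0], [1.98, -0.5, 0, 0, 0, 27.2, 0], [2.49, -0.48, 0, 0, 0, 33.9, 0], [3, -0.39, 0, 0, 0, 40.7, 0], [3.49, -0.25, 0, 0, 0, 47.5, 0], [3.96, -0.05, 0, 0, 0, 54.3, 0], [4.41, 0.21, 0, 0, 0, 61.1, 0], [4.82, 0.52, 0, 0, 0, 67.9, 0], [5.19, 0.87, 0, 0, 0, 74.7, 0], [5.52, 1.26, 0, 0, 0, 81.5, 0], [5.8, 1.7, 0, 0, 0, 88.3, 0], [6.03, 2.16, 0, 0, 0, 95.1, 0], [6.2, 2.64, 0, 0, 0, 101.8, 0], [6.31, 3.14, 0, 0, 0, 108.6, 0], [6.36, 3.65, 0, 0, 0, 115.4, 0], [6.35, 4.17, 0, 0, 0, 122.2, 0], [6.28, 4.68, 0, 0, 0, 129, 0]],
  ],
)

```text
clock: 6.38
tool_pos: [0.5797, -0.1005, 0.0997]
orientation: [180.0, 0.1, 171.9]
force: [2.5, 1.3, -0.9]
opening: 0.0003
gripper_force: 1.1
```

>>> play_rows(
  commands=[
    [[0.43, -0.2, 0, 0, 0, 6.2, 0], [0.88, -0.35, 0, 0, 0, 12.5, 0], [1.34, -0.45, 0, 0, 0, 18.8, 0], [1.81, -0.5, 0, 0, 0, 25, 0], [2.28, -0.49, 0, 0, 0, 31.2, 0], [2.75, -0.44, 0, 0, 0, 37.5, 0], [3.21, -0.33, 0, 0, 0, 43.8, 0], [3.66, -0.18, 0, 0, 0, 50, 0], [3.66, -0.18, 0, 0, 0, 50, 0]],
  ],
)

```text
clock: 7.13
tool_pos: [0.5425, -0.0972, 0.0998]
orientation: [180.0, 0.0, 121.9]
force: [0.7, -1.0, 0.7]
opening: 0.0002
gripper_force: 0.5
```

```bash
cat >>g.py <<'E'
def relift(v,k):
    """wheel stands with pushed spoke at v, tool at push(v,k): lift, move to the next window CCW, down, touch near"""
    w=v-95+360*k; n=44
    up=[pol(v+22.8+6*i,w,.1) for i in(1,2,3)]
    a=up[-1];up+=[(a[0],a[1],z,w) for z in(.115,.13,.145)]
    t0=v+22.8+18; t1=v+120+60
    w1=w+300
    tr=[pol(t0+(t1-t0)*i/n,w+300*i/n,.145) for i in range(1,n+1)]
    b=tr[-1];dn=[b]+[(b[0],b[1],z,w1) for z in(.13,.115,.1,.1)]
    ap=[pol(t,w1) for t in np.linspace(t1,v+120+22.8+3,6)[1:]]
    return up+tr+dn+ap
E
python3 - <<'E'
from g import *
p=relift(-143,0);gen(p);print(load(),push(-23,1)[3],push(-23)[3]+180)
E
python3 -c "
from h import *
o=get_obs();print(o['joint_pos'],o['force'])"
```

```text
[[[-0.39,0.23,0,0,0,0,0],[-0.75,0.5,0,0,0,0,0],[-1.09,0.81,0,0,0,0,0],[-1.09,0.81,-1.5,0,0,0,0],[-1.09,0.81,-3,0,0,0,0],[-1.09,0.81,-4.5,0,0,0,0],[-1.25,0.99,-4.5,0,0,-6.8,0],[-1.4,1.17,-4.5,0,0,-13.6,0],[-1.54,1.37,-4.5,0,0,-20.5,0],[-1.67,1.57,-4.5,0,0,-27.3,0],[-1.79,1.78,-4.5,0,0,-34.1,0],[-1.9,1.99,-4.5,0,0,-40.9,0],[-2,2.21,-4.5,0,0,-47.7,0],[-2.08,2.43,-4.5,0,0,-54.5,0],[-2.15,2.66,-4.5,0,0,-61.4,0],[-2.21,2.89,-4.5,0,0,-68.2,0],[-2.26,3.13,-4.5,0,0,-75,0],[-2.29,3.37,-4.5,0,0,-81.8,0],[-2.31,3.61,-4.5,0,0,-88.6,0],[-2.32,3.85,-4.5,0,0,-95.5,0]]]
[[[-0.23,-0.01,0,0,0,-6.8,0],[-0.47,-0.01,0,0,0,-13.6,0],[-0.71,-0,0,0,0,-20.4,0],[-0.95,0.02,0,0,0,-27.2,0],[-1.19,0.06,0,0,0,-34,0],[-1.42,0.11,0,0,0,-40.9,0],[-1.65,0.17,0,0,0,-47.7,0],[-1.88,0.24,0,0,0,-54.5,0],[-2.11,0.33,0,0,0,-61.3,0],[-2.32,0.43,0,0,0,-68.1,0],[-2.53,0.54,0,0,0,-75,0],[-2.74,0.67,0,0,0,-81.8,0],[-2.94,0.8,0,0,0,-88.6,0],[-3.13,0.95,0,0,0,-95.4,0],[-3.31,1.1,0,0,0,-102.2,0],[-3.48,1.27,0,0,0,-109,0],[-3.65,1.44,0,0,0,-115.9,0],[-3.8,1.63,0,0,0,-122.7,0],[-3.95,1.82,0,0,0,-129.5,0],[-4.08,2.02,0,0,0,-136.3,0]]]
[[[-0.05,-0.23,0,0,0,-6.8,0],[-0.12,-0.46,0,0,0,-13.7,0],[-0.2,-0.69,0,0,0,-20.5,0],[-0.29,-0.91,0,0,0,-27.3,0],[-0.4,-1.12,0,0,0,-34.1,0],[-0.51,-1.33,0,0,0,-40.9,0],[-0.64,-1.54,0,0,0,-47.7,0],[-0.78,-1.73,0,0,0,-54.6,0],[-0.93,-1.92,0,0,0,-61.4,0],[-1.09,-2.1,0,0,0,-68.2,0],[-1.09,-2.1,0,0,0,-68.2,0],[-1.09,-2.1,1.5,0,0,-68.2,0],[-1.09,-2.1,3,0,0,-68.2,0],[-1.09,-2.1,4.5,0,0,-68.2,0],[-1.09,-2.1,4.5,0,0,-68.2,0],[-0.75,-1.7,4.5,0,0,-68.2,0],[-0.47,-1.27,4.5,0,0,-68.2,0],[-0.25,-0.8,4.5,0,0,-68.2,0],[-0.07,-0.31,4.5,0,0,-68.2,0],[0.04,0.19,4.5,0,0,-68.2,0]]]
[0.6070850765843726, -0.05815195800980445, 0.10000000000000002, 62.000000000000014] 242 62
[ 1.02112563e+01  1.57122675e+01 -2.46246179e+01  9.72216094e-03
 -4.96154604e+01 -1.58330046e+02] [ 0.71278077 -0.9600179   0.72069934]
```

>>> play_rows(
  commands=[
    [[-0.39, 0.23, 0, 0, 0, 0, 0], [-0.75, 0.5, 0, 0, 0, 0, 0], [-1.09, 0.81, 0, 0, 0, 0, 0], [-1.09, 0.81, -1.5, 0, 0, 0, 0], [-1.09, 0.81, -3, 0, 0, 0, 0], [-1.09, 0.81, -4.5, 0, 0, 0, 0], [-1.25, 0.99, -4.5, 0, 0, -6.8, 0], [-1.4, 1.17, -4.5, 0, 0, -13.6, 0], [-1.54, 1.37, -4.5, 0, 0, -20.5, 0], [-1.67, 1.57, -4.5, 0, 0, -27.3, 0], [-1.79, 1.78, -4.5, 0, 0, -34.1, 0], [-1.9, 1.99, -4.5, 0, 0, -40.9, 0], [-2, 2.21, -4.5, 0, 0, -47.7, 0], [-2.08, 2.43, -4.5, 0, 0, -54.5, 0], [-2.15, 2.66, -4.5, 0, 0, -61.4, 0], [-2.21, 2.89, -4.5, 0, 0, -68.2, 0], [-2.26, 3.13, -4.5, 0, 0, -75, 0], [-2.29, 3.37, -4.5, 0, 0, -81.8, 0], [-2.31, 3.61, -4.5, 0, 0, -88.6, 0], [-2.32, 3.85, -4.5, 0, 0, -95.5, 0]],
  ],
)

```text
clock: 8.8
tool_pos: [0.5879, -0.097, 0.1442]
orientation: [180.0, -0.0, -142.0]
force: [-0.6, 0.2, -0.2]
opening: 0.0008
gripper_force: 0.0
```

>>> play_rows(
  commands=[
    [[-0.23, -0.01, 0, 0, 0, -6.8, 0], [-0.47, -0.01, 0, 0, 0, -13.6, 0], [-0.71, 0, 0, 0, 0, -20.4, 0], [-0.95, 0.02, 0, 0, 0, -27.2, 0], [-1.19, 0.06, 0, 0, 0, -34, 0], [-1.42, 0.11, 0, 0, 0, -40.9, 0], [-1.65, 0.17, 0, 0, 0, -47.7, 0], [-1.88, 0.24, 0, 0, 0, -54.5, 0], [-2.11, 0.33, 0, 0, 0, -61.3, 0], [-2.32, 0.43, 0, 0, 0, -68.1, 0], [-2.53, 0.54, 0, 0, 0, -75, 0], [-2.74, 0.67, 0, 0, 0, -81.8, 0], [-2.94, 0.8, 0, 0, 0, -88.6, 0], [-3.13, 0.95, 0, 0, 0, -95.4, 0], [-3.31, 1.1, 0, 0, 0, -102.2, 0], [-3.48, 1.27, 0, 0, 0, -109, 0], [-3.65, 1.44, 0, 0, 0, -115.9, 0], [-3.8, 1.63, 0, 0, 0, -122.7, 0], [-3.95, 1.82, 0, 0, 0, -129.5, 0], [-4.08, 2.02, 0, 0, 0, -136.3, 0]],
  ],
)

```text
clock: 10.47
tool_pos: [0.6079, -0.0561, 0.1442]
orientation: [180.0, 0.0, -5.7]
force: [-0.3, -0.3, 0.3]
opening: 0.0005
gripper_force: 0.0
```

>>> play_rows(
  commands=[
    [[-0.05, -0.23, 0, 0, 0, -6.8, 0], [-0.12, -0.46, 0, 0, 0, -13.7, 0], [-0.2, -0.69, 0, 0, 0, -20.5, 0], [-0.29, -0.91, 0, 0, 0, -27.3, 0], [-0.4, -1.12, 0, 0, 0, -34.1, 0], [-0.51, -1.33, 0, 0, 0, -40.9, 0], [-0.64, -1.54, 0, 0, 0, -47.7, 0], [-0.78, -1.73, 0, 0, 0, -54.6, 0], [-0.93, -1.92, 0, 0, 0, -61.4, 0], [-1.09, -2.1, 0, 0, 0, -68.2, 0], [-1.09, -2.1, 0, 0, 0, -68.2, 0], [-1.09, -2.1, 1.5, 0, 0, -68.2, 0], [-1.09, -2.1, 3, 0, 0, -68.2, 0], [-1.09, -2.1, 4.5, 0, 0, -68.2, 0], [-1.09, -2.1, 4.5, 0, 0, -68.2, 0], [-0.75, -1.7, 4.5, 0, 0, -68.2, 0], [-0.47, -1.27, 4.5, 0, 0, -68.2, 0], [-0.25, -0.8, 4.5, 0, 0, -68.2, 0], [-0.07, -0.31, 4.5, 0, 0, -68.2, 0], [0.04, 0.19, 4.5, 0, 0, -68.2, 0]],
  ],
)

```text
clock: 12.13
tool_pos: [0.6083, -0.0585, 0.1003]
orientation: [179.9, -0.0, 62.0]
force: [-0.7, 2.9, -0.7]
opening: 0.0004
gripper_force: 1.4
```

```bash
cat >>g.py <<'E'
def push2(v): return pol(v+22.8,v+85)
E
python3 - <<'E'
from g import *
# wheel travelled 269 (spoke now at -23); free to ~355 => v=-109
gen([pol(-.2,62)]+[push2(v) for v in np.linspace(-23,-107,14)[1:]]+[push2(-107)]*2)
E
python3 -c "
from h import *
o=get_obs();print(o['joint_pos'],o['force'])"
```

```text
[[[-0.2,0.11,0,0,0,0,0],[-0.65,0.31,0,0,0,6.5,0],[-1.11,0.46,0,0,0,12.9,0],[-1.59,0.56,0,0,0,19.4,0],[-2.08,0.61,0,0,0,25.8,0],[-2.57,0.6,0,0,0,32.3,0],[-3.05,0.53,0,0,0,38.8,0],[-3.53,0.41,0,0,0,45.2,0],[-3.98,0.24,0,0,0,51.7,0],[-4.42,0.02,0,0,0,58.2,0],[-4.83,-0.26,0,0,0,64.6,0],[-5.2,-0.57,0,0,0,71.1,0],[-5.54,-0.92,0,0,0,77.5,0],[-5.83,-1.32,0,0,0,84,0],[-5.83,-1.32,0,0,0,84,0],[-5.83,-1.32,0,0,0,84,0]]]
[ 1.28021801e+01  2.07111878e+01 -1.69463831e+01  4.12636449e-03
 -5.22744838e+01  1.39172474e+02] [-0.74016328  2.91564364 -0.70739374]
```

>>> play_rows(
  commands=[
    [[-0.2, 0.11, 0, 0, 0, 0, 0], [-0.65, 0.31, 0, 0, 0, 6.5, 0], [-1.11, 0.46, 0, 0, 0, 12.9, 0], [-1.59, 0.56, 0, 0, 0, 19.4, 0], [-2.08, 0.61, 0, 0, 0, 25.8, 0], [-2.57, 0.6, 0, 0, 0, 32.3, 0], [-3.05, 0.53, 0, 0, 0, 38.8, 0], [-3.53, 0.41, 0, 0, 0, 45.2, 0], [-3.98, 0.24, 0, 0, 0, 51.7, 0], [-4.42, 0.02, 0, 0, 0, 58.2, 0], [-4.83, -0.26, 0, 0, 0, 64.6, 0], [-5.2, -0.57, 0, 0, 0, 71.1, 0], [-5.54, -0.92, 0, 0, 0, 77.5, 0], [-5.83, -1.32, 0, 0, 0, 84, 0], [-5.83, -1.32, 0, 0, 0, 84, 0], [-5.83, -1.32, 0, 0, 0, 84, 0]],
  ],
)

```text
clock: 13.47
tool_pos: [0.5691, -0.1032, 0.1001]
orientation: [-180.0, -0.1, -21.8]
force: [1.4, 0.1, 0.7]
opening: 0.0003
gripper_force: 0.4
```

```bash
python3 - <<'E'
from g import *
from h import get_obs
o=get_obs();print(load(),o["force"],o["moment"],o["joint_pos"][5])
v=-107
for i in range(3):
    gen([push2(v-4.7),push2(v-9.4),push2(v-14),push2(v-14)]);v-=14
E
```

```text
[0.5680599762482174, -0.10343077804470614, 0.10000000000000002, -21.999999999999986] [1.42283533 0.10707934 0.68544105] [ 0.0626813  -0.34643155  0.03579282] 59.108670942025256
[[[-0.32,0.16,0,0,0,4.7,0],[-0.65,0.28,0,0,0,9.4,0],[-0.98,0.38,0,0,0,14,0],[-0.98,0.38,0,0,0,14,0]]]
[[[-0.33,0.15,0,0,0,4.7,0],[-0.66,0.28,0,0,0,9.4,0],[-0.99,0.38,0,0,0,14,0],[-0.99,0.38,0,0,0,14,0]]]
[[[-0.33,0.15,0,0,0,4.7,0],[-0.66,0.28,0,0,0,9.4,0],[-0.99,0.37,0,0,0,14,0],[-0.99,0.37,0,0,0,14,0]]]
```

>>> play_rows(
  commands=[
    [[-0.32, 0.16, 0, 0, 0, 4.7, 0], [-0.65, 0.28, 0, 0, 0, 9.4, 0], [-0.98, 0.38, 0, 0, 0, 14, 0], [-0.98, 0.38, 0, 0, 0, 14, 0]],
  ],
)

```text
clock: 13.8
tool_pos: [0.5583, -0.1031, 0.0999]
orientation: [-180.0, -0.0, -36.0]
force: [1.5, -0.3, 0.1]
opening: 0.0
gripper_force: 0.8
```

>>> play_rows(
  commands=[
    [[-0.33, 0.15, 0, 0, 0, 4.7, 0], [-0.66, 0.28, 0, 0, 0, 9.4, 0], [-0.99, 0.38, 0, 0, 0, 14, 0], [-0.99, 0.38, 0, 0, 0, 14, 0]],
  ],
)

```text
clock: 14.13
tool_pos: [0.5479, -0.1003, 0.0998]
orientation: [-180.0, -0.0, -49.9]
force: [1.0, -0.2, 0.0]
opening: 0.0001
gripper_force: 0.7
```

>>> play_rows(
  commands=[
    [[-0.33, 0.15, 0, 0, 0, 4.7, 0], [-0.66, 0.28, 0, 0, 0, 9.4, 0], [-0.99, 0.37, 0, 0, 0, 14, 0], [-0.99, 0.37, 0, 0, 0, 14, 0]],
  ],
)

```text
clock: 14.47
tool_pos: [0.5386, -0.095, 0.0996]
orientation: [180.0, -0.0, -63.8]
force: [1.7, -1.9, 1.6]
opening: 0.0004
gripper_force: 0.7
```

```bash
python3 - <<'E'
from g import *
print(load());v=-149
for i in range(9):
    gen([push2(v-4.7),push2(v-9.4),push2(v-14),push2(v-14)]);v-=14
print(load())
E
```

```text
[0.5381092554400221, -0.09533259682647563, 0.10000000000000002, -63.999999999999986]
[[[-0.32,0.16,0,0,0,4.7,0],[-0.66,0.28,0,0,0,9.4,0],[-0.99,0.38,0,0,0,14,0],[-0.99,0.38,0,0,0,14,0]]]
[[[-0.32,0.15,0,0,0,4.7,0],[-0.66,0.28,0,0,0,9.4,0],[-0.99,0.37,0,0,0,14,0],[-0.99,0.37,0,0,0,14,0]]]
[[[-0.32,0.16,0,0,0,4.7,0],[-0.65,0.28,0,0,0,9.4,0],[-0.99,0.38,0,0,0,14,0],[-0.99,0.38,0,0,0,14,0]]]
[[[-0.32,0.15,0,0,0,4.7,0],[-0.65,0.28,0,0,0,9.4,0],[-0.99,0.38,0,0,0,14,0],[-0.99,0.38,0,0,0,14,0]]]
[[[-0.32,0.15,0,0,0,4.7,0],[-0.65,0.27,0,0,0,9.4,0],[-0.99,0.37,0,0,0,14,0],[-0.99,0.37,0,0,0,14,0]]]
[[[-0.32,0.15,0,0,0,4.7,0],[-0.65,0.28,0,0,0,9.4,0],[-0.99,0.38,0,0,0,14,0],[-0.99,0.38,0,0,0,14,0]]]
[[[-0.32,0.15,0,0,0,4.7,0],[-0.65,0.27,0,0,0,9.4,0],[-0.99,0.37,0,0,0,14,0],[-0.99,0.37,0,0,0,14,0]]]
[[[-0.32,0.15,0,0,0,4.7,0],[-0.65,0.28,0,0,0,9.4,0],[-0.98,0.38,0,0,0,14,0],[-0.98,0.38,0,0,0,14,0]]]
[[[-0.33,0.15,0,0,0,4.7,0],[-0.66,0.28,0,0,0,9.4,0],[-0.99,0.37,0,0,0,14,0],[-0.99,0.37,0,0,0,14,0]]]
[0.5503885090340948, -0.01900270473474636, 0.10000000000000002, -190.0]
```

>>> play_rows(
  commands=[
    [[-0.32, 0.16, 0, 0, 0, 4.7, 0], [-0.66, 0.28, 0, 0, 0, 9.4, 0], [-0.99, 0.38, 0, 0, 0, 14, 0], [-0.99, 0.38, 0, 0, 0, 14, 0]],
  ],
)

```text
clock: 14.8
tool_pos: [0.5308, -0.0878, 0.0995]
orientation: [180.0, -0.0, -77.8]
force: [-0.3, -1.8, 0.6]
opening: -0.0001
gripper_force: 0.7
```

>>> play_rows(
  commands=[
    [[-0.32, 0.15, 0, 0, 0, 4.7, 0], [-0.66, 0.28, 0, 0, 0, 9.4, 0], [-0.99, 0.37, 0, 0, 0, 14, 0], [-0.99, 0.37, 0, 0, 0, 14, 0]],
  ],
)

```text
clock: 15.13
tool_pos: [0.525, -0.0789, 0.0994]
orientation: [180.0, -0.0, -91.8]
force: [0.1, -1.3, -0.2]
opening: 0.0007
gripper_force: 0.7
```

>>> play_rows(
  commands=[
    [[-0.32, 0.16, 0, 0, 0, 4.7, 0], [-0.65, 0.28, 0, 0, 0, 9.4, 0], [-0.99, 0.38, 0, 0, 0, 14, 0], [-0.99, 0.38, 0, 0, 0, 14, 0]],
  ],
)

```text
clock: 15.47
tool_pos: [0.5215, -0.0689, 0.0993]
orientation: [179.9, -0.0, -105.8]
force: [-0.2, -1.3, -0.2]
opening: 0.0004
gripper_force: 0.7
```

>>> play_rows(
  commands=[
    [[-0.32, 0.15, 0, 0, 0, 4.7, 0], [-0.65, 0.28, 0, 0, 0, 9.4, 0], [-0.99, 0.38, 0, 0, 0, 14, 0], [-0.99, 0.38, 0, 0, 0, 14, 0]],
  ],
)

```text
clock: 15.8
tool_pos: [0.5205, -0.0583, 0.0993]
orientation: [179.9, -0.0, -119.7]
force: [-1.0, -1.0, 0.7]
opening: 0.0002
gripper_force: 0.8
```

>>> play_rows(
  commands=[
    [[-0.32, 0.15, 0, 0, 0, 4.7, 0], [-0.65, 0.27, 0, 0, 0, 9.4, 0], [-0.99, 0.37, 0, 0, 0, 14, 0], [-0.99, 0.37, 0, 0, 0, 14, 0]],
  ],
)

```text
clock: 16.13
tool_pos: [0.5222, -0.0478, 0.0992]
orientation: [179.9, -0.0, -133.7]
force: [-1.8, -0.1, 0.4]
opening: 0.0005
gripper_force: 0.8
```

>>> play_rows(
  commands=[
    [[-0.32, 0.15, 0, 0, 0, 4.7, 0], [-0.65, 0.28, 0, 0, 0, 9.4, 0], [-0.99, 0.38, 0, 0, 0, 14, 0], [-0.99, 0.38, 0, 0, 0, 14, 0]],
  ],
)

```text
clock: 16.47
tool_pos: [0.5266, -0.038, 0.0993]
orientation: [180.0, -0.0, -147.7]
force: [-2.0, 0.7, -0.1]
opening: 0.0003
gripper_force: 0.9
```

>>> play_rows(
  commands=[
    [[-0.32, 0.15, 0, 0, 0, 4.7, 0], [-0.65, 0.27, 0, 0, 0, 9.4, 0], [-0.99, 0.37, 0, 0, 0, 14, 0], [-0.99, 0.37, 0, 0, 0, 14, 0]],
  ],
)

```text
clock: 16.8
tool_pos: [0.5333, -0.0297, 0.0993]
orientation: [180.0, -0.0, -161.7]
force: [-1.6, -0.3, 0.4]
opening: 0.0005
gripper_force: 0.9
```

>>> play_rows(
  commands=[
    [[-0.32, 0.15, 0, 0, 0, 4.7, 0], [-0.65, 0.28, 0, 0, 0, 9.4, 0], [-0.98, 0.38, 0, 0, 0, 14, 0], [-0.98, 0.38, 0, 0, 0, 14, 0]],
  ],
)

```text
clock: 17.13
tool_pos: [0.5416, -0.023, 0.0994]
orientation: [180.0, -0.0, -175.7]
force: [-1.8, 1.1, -0.8]
opening: 0.0002
gripper_force: 0.8
```

>>> play_rows(
  commands=[
    [[-0.33, 0.15, 0, 0, 0, 4.7, 0], [-0.66, 0.28, 0, 0, 0, 9.4, 0], [-0.99, 0.37, 0, 0, 0, 14, 0], [-0.99, 0.37, 0, 0, 0, 14, 0]],
  ],
)

```text
clock: 17.47
tool_pos: [0.5514, -0.0187, 0.0995]
orientation: [180.0, 0.0, 170.3]
force: [-0.9, 0.6, -0.7]
opening: 0.0004
gripper_force: 0.8
```

```bash
python3 - <<'E'
from g import *
v=-275
for i in range(3):
    gen([push2(v-4.7),push2(v-9.4),push2(v-14),push2(v-14)]);v-=14
import json;print(load(),v)
gen(relift(v,0) if 0 else [tuple(np.add(p,(0,0,0,180))) for p in relift(v,0)]);print(load())
v2=v+120
E
python3 -c "
from h import *
o=get_obs();print(o['joint_pos'],o['force'])"
```

```text
[[[-0.33,0.16,0,0,0,4.7,0],[-0.66,0.28,0,0,0,9.4,0],[-0.99,0.38,0,0,0,14,0],[-0.99,0.38,0,0,0,14,0]]]
[[[-0.32,0.15,0,0,0,4.7,0],[-0.66,0.28,0,0,0,9.4,0],[-0.99,0.38,0,0,0,14,0],[-0.99,0.38,0,0,0,14,0]]]
[[[-0.32,0.15,0,0,0,4.7,0],[-0.66,0.27,0,0,0,9.4,0],[-0.99,0.37,0,0,0,14,0],[-0.99,0.37,0,0,0,14,0]]]
[0.5814669220578113, -0.020714181076990267, 0.10000000000000002, -232.0] -317
[[[0.39,-0.23,0,0,0,0,0],[0.75,-0.5,0,0,0,0,0],[1.09,-0.81,0,0,0,0,0],[1.09,-0.81,-1.5,0,0,0,0],[1.09,-0.81,-3,0,0,0,0],[1.09,-0.81,-4.5,0,0,0,0],[1.25,-0.99,-4.5,0,0,-6.8,0],[1.4,-1.17,-4.5,0,0,-13.6,0],[1.54,-1.37,-4.5,0,0,-20.5,0],[1.67,-1.57,-4.5,0,0,-27.3,0],[1.79,-1.77,-4.5,0,0,-34.1,0],[1.9,-1.99,-4.5,0,0,-40.9,0],[2,-2.21,-4.5,0,0,-47.7,0],[2.08,-2.43,-4.5,0,0,-54.5,0],[2.15,-2.66,-4.5,0,0,-61.4,0],[2.21,-2.89,-4.5,0,0,-68.2,0],[2.26,-3.13,-4.5,0,0,-75,0],[2.29,-3.37,-4.5,0,0,-81.8,0],[2.31,-3.6,-4.5,0,0,-88.6,0],[2.31,-3.84,-4.5,0,0,-95.5,0]]]
[[[0.24,0.02,0,0,0,-6.8,0],[0.48,0.02,0,0,0,-13.6,0],[0.72,0.01,0,0,0,-20.4,0],[0.96,-0.01,0,0,0,-27.2,0],[1.2,-0.05,0,0,0,-34,0],[1.43,-0.1,0,0,0,-40.9,0],[
[... 431 characters left out ...]
0],[0.2,0.69,0,0,0,-20.5,0],[0.29,0.91,0,0,0,-27.3,0],[0.4,1.12,0,0,0,-34.1,0],[0.51,1.33,0,0,0,-40.9,0],[0.64,1.54,0,0,0,-47.7,0],[0.78,1.73,0,0,0,-54.6,0],[0.93,1.92,0,0,0,-61.4,0],[1.09,2.1,0,0,0,-68.2,0],[1.09,2.1,0,0,0,-68.2,0],[1.09,2.1,1.5,0,0,-68.2,0],[1.09,2.1,3,0,0,-68.2,0],[1.09,2.1,4.5,0,0,-68.2,0],[1.09,2.1,4.5,0,0,-68.2,0],[0.76,1.7,4.5,0,0,-68.2,0],[0.48,1.26,4.5,0,0,-68.2,0],[0.25,0.8,4.5,0,0,-68.2,0],[0.08,0.31,4.5,0,0,-68.2,0],[-0.03,-0.19,4.5,0,0,-68.2,0]]]
[0.5208602783017239, -0.06698522470442739, 0.10000000000000002, 68.00000000000001]
[ 1.84060677e+01  1.57999253e+01 -2.45442122e+01 -1.52683329e-03
 -4.96368643e+01 -1.18127828e+02] [-0.93397933  0.57558636 -0.74746225]
```

>>> play_rows(
  commands=[
    [[-0.33, 0.16, 0, 0, 0, 4.7, 0], [-0.66, 0.28, 0, 0, 0, 9.4, 0], [-0.99, 0.38, 0, 0, 0, 14, 0], [-0.99, 0.38, 0, 0, 0, 14, 0]],
  ],
)

```text
clock: 17.8
tool_pos: [0.5618, -0.0167, 0.0996]
orientation: [180.0, 0.0, 156.3]
force: [-1.3, 0.3, -0.1]
opening: 0.0006
gripper_force: 0.8
```

>>> play_rows(
  commands=[
    [[-0.32, 0.15, 0, 0, 0, 4.7, 0], [-0.66, 0.28, 0, 0, 0, 9.4, 0], [-0.99, 0.38, 0, 0, 0, 14, 0], [-0.99, 0.38, 0, 0, 0, 14, 0]],
  ],
)

```text
clock: 18.13
tool_pos: [0.5723, -0.0173, 0.0996]
orientation: [180.0, 0.0, 142.3]
force: [-1.4, 0.9, -0.2]
opening: 0.0007
gripper_force: 0.7
```

>>> play_rows(
  commands=[
    [[-0.32, 0.15, 0, 0, 0, 4.7, 0], [-0.66, 0.27, 0, 0, 0, 9.4, 0], [-0.99, 0.37, 0, 0, 0, 14, 0], [-0.99, 0.37, 0, 0, 0, 14, 0]],
  ],
)

```text
clock: 18.47
tool_pos: [0.5824, -0.0206, 0.0996]
orientation: [180.0, 0.0, 128.3]
force: [-1.6, 1.4, 0.0]
opening: 0.0005
gripper_force: 0.7
```

>>> play_rows(
  commands=[
    [[0.39, -0.23, 0, 0, 0, 0, 0], [0.75, -0.5, 0, 0, 0, 0, 0], [1.09, -0.81, 0, 0, 0, 0, 0], [1.09, -0.81, -1.5, 0, 0, 0, 0], [1.09, -0.81, -3, 0, 0, 0, 0], [1.09, -0.81, -4.5, 0, 0, 0, 0], [1.25, -0.99, -4.5, 0, 0, -6.8, 0], [1.4, -1.17, -4.5, 0, 0, -13.6, 0], [1.54, -1.37, -4.5, 0, 0, -20.5, 0], [1.67, -1.57, -4.5, 0, 0, -27.3, 0], [1.79, -1.77, -4.5, 0, 0, -34.1, 0], [1.9, -1.99, -4.5, 0, 0, -40.9, 0], [2, -2.21, -4.5, 0, 0, -47.7, 0], [2.08, -2.43, -4.5, 0, 0, -54.5, 0], [2.15, -2.66, -4.5, 0, 0, -61.4, 0], [2.21, -2.89, -4.5, 0, 0, -68.2, 0], [2.26, -3.13, -4.5, 0, 0, -75, 0], [2.29, -3.37, -4.5, 0, 0, -81.8, 0], [2.31, -3.6, -4.5, 0, 0, -88.6, 0], [2.31, -3.84, -4.5, 0, 0, -95.5, 0]],
  ],
)

```text
clock: 20.13
tool_pos: [0.5369, -0.0259, 0.1448]
orientation: [-180.0, 0.0, -136.0]
force: [-0.7, -0.2, 0.2]
opening: 0.0005
gripper_force: 0.0
```

>>> play_rows(
  commands=[
    [[0.24, 0.02, 0, 0, 0, -6.8, 0], [0.48, 0.02, 0, 0, 0, -13.6, 0], [0.72, 0.01, 0, 0, 0, -20.4, 0], [0.96, -0.01, 0, 0, 0, -27.2, 0], [1.2, -0.05, 0, 0, 0, -34, 0], [1.43, -0.1, 0, 0, 0, -40.9, 0], [1.66, -0.16, 0, 0, 0, -47.7, 0], [1.89, -0.24, 0, 0, 0, -54.5, 0], [2.11, -0.32, 0, 0, 0, -61.3, 0], [2.33, -0.42, 0, 0, 0, -68.1, 0], [2.54, -0.53, 0, 0, 0, -75, 0], [2.75, -0.66, 0, 0, 0, -81.8, 0], [2.95, -0.79, 0, 0, 0, -88.6, 0], [3.14, -0.94, 0, 0, 0, -95.4, 0], [3.32, -1.09, 0, 0, 0, -102.2, 0], [3.49, -1.26, 0, 0, 0, -109, 0], [3.66, -1.43, 0, 0, 0, -115.9, 0], [3.81, -1.62, 0, 0, 0, -122.7, 0], [3.95, -1.81, 0, 0, 0, -129.5, 0], [4.09, -2.01, 0, 0, 0, -136.3, 0]],
  ],
)

```text
clock: 21.8
tool_pos: [0.5213, -0.0686, 0.1448]
orientation: [-180.0, -0.0, 0.3]
force: [-0.4, 0.9, 0.1]
opening: 0.0007
gripper_force: 0.0
```

>>> play_rows(
  commands=[
    [[0.05, 0.23, 0, 0, 0, -6.8, 0], [0.12, 0.46, 0, 0, 0, -13.7, 0], [0.2, 0.69, 0, 0, 0, -20.5, 0], [0.29, 0.91, 0, 0, 0, -27.3, 0], [0.4, 1.12, 0, 0, 0, -34.1, 0], [0.51, 1.33, 0, 0, 0, -40.9, 0], [0.64, 1.54, 0, 0, 0, -47.7, 0], [0.78, 1.73, 0, 0, 0, -54.6, 0], [0.93, 1.92, 0, 0, 0, -61.4, 0], [1.09, 2.1, 0, 0, 0, -68.2, 0], [1.09, 2.1, 0, 0, 0, -68.2, 0], [1.09, 2.1, 1.5, 0, 0, -68.2, 0], [1.09, 2.1, 3, 0, 0, -68.2, 0], [1.09, 2.1, 4.5, 0, 0, -68.2, 0], [1.09, 2.1, 4.5, 0, 0, -68.2, 0], [0.76, 1.7, 4.5, 0, 0, -68.2, 0], [0.48, 1.26, 4.5, 0, 0, -68.2, 0], [0.25, 0.8, 4.5, 0, 0, -68.2, 0], [0.08, 0.31, 4.5, 0, 0, -68.2, 0], [-0.03, -0.19, 4.5, 0, 0, -68.2, 0]],
  ],
)

```text
clock: 23.47
tool_pos: [0.5215, -0.066, 0.1004]
orientation: [179.9, -0.0, 68.0]
force: [0.0, 0.3, 0.5]
opening: 0.0001
gripper_force: 0.0
```

```bash
python3 - <<'E'
from g import *
from h import get_obs
o=get_obs();print(load(),o["force"],o["joint_pos"][5])
v=163
gen([pol(v+22.8,68),push(v-4),push(v-8),push(v-8)],0);v-=8
for i in range(4):
    gen([push(v-4.7),push(v-9.4),push(v-14),push(v-14)]);v-=14
E
```

```text
[0.5208602783017239, -0.06698522470442739, 0.10000000000000002, 68.00000000000001] [0.04750368 0.31905409 0.51265231] 143.81700242530098
[[[0.2,-0.12,0,0,0,0,0],[0.47,-0.25,0,0,0,4,0],[0.75,-0.36,0,0,0,8,0],[0.75,-0.36,0,0,0,8,0]]]
[[[0.33,-0.16,0,0,0,4.7,0],[0.66,-0.28,0,0,0,9.4,0],[0.99,-0.38,0,0,0,14,0],[0.99,-0.38,0,0,0,14,0]]]
[[[0.32,-0.15,0,0,0,4.7,0],[0.66,-0.28,0,0,0,9.4,0],[0.99,-0.37,0,0,0,14,0],[0.99,-0.37,0,0,0,14,0]]]
[[[0.32,-0.16,0,0,0,4.7,0],[0.66,-0.28,0,0,0,9.4,0],[0.99,-0.38,0,0,0,14,0],[0.99,-0.38,0,0,0,14,0]]]
[[[0.32,-0.15,0,0,0,4.7,0],[0.65,-0.28,0,0,0,9.4,0],[0.99,-0.38,0,0,0,14,0],[0.99,-0.38,0,0,0,14,0]]]
```

>>> play_rows(
  commands=[
    [[0.2, -0.12, 0, 0, 0, 0, 0], [0.47, -0.25, 0, 0, 0, 4, 0], [0.75, -0.36, 0, 0, 0, 8, 0], [0.75, -0.36, 0, 0, 0, 8, 0]],
  ],
)

```text
clock: 23.8
tool_pos: [0.5208, -0.058, 0.0998]
orientation: [180.0, 0.0, 59.9]
force: [-1.1, -0.1, 0.5]
opening: 0.0
gripper_force: 0.7
```

>>> play_rows(
  commands=[
    [[0.33, -0.16, 0, 0, 0, 4.7, 0], [0.66, -0.28, 0, 0, 0, 9.4, 0], [0.99, -0.38, 0, 0, 0, 14, 0], [0.99, -0.38, 0, 0, 0, 14, 0]],
  ],
)

```text
clock: 24.13
tool_pos: [0.5224, -0.0477, 0.0996]
orientation: [-180.0, 0.0, 45.9]
force: [-0.9, -1.0, -0.5]
opening: 0.0001
gripper_force: 0.7
```

>>> play_rows(
  commands=[
    [[0.32, -0.15, 0, 0, 0, 4.7, 0], [0.66, -0.28, 0, 0, 0, 9.4, 0], [0.99, -0.37, 0, 0, 0, 14, 0], [0.99, -0.37, 0, 0, 0, 14, 0]],
  ],
)

```text
clock: 24.47
tool_pos: [0.5265, -0.0381, 0.0994]
orientation: [-180.0, 0.0, 32.0]
force: [-1.9, -0.4, -0.1]
opening: 0.0003
gripper_force: 0.8
```

>>> play_rows(
  commands=[
    [[0.32, -0.16, 0, 0, 0, 4.7, 0], [0.66, -0.28, 0, 0, 0, 9.4, 0], [0.99, -0.38, 0, 0, 0, 14, 0], [0.99, -0.38, 0, 0, 0, 14, 0]],
  ],
)

```text
clock: 24.8
tool_pos: [0.5331, -0.0296, 0.0993]
orientation: [-180.0, 0.0, 18.1]
force: [-1.1, -0.4, 0.3]
opening: 0.0006
gripper_force: 0.8
```

>>> play_rows(
  commands=[
    [[0.32, -0.15, 0, 0, 0, 4.7, 0], [0.65, -0.28, 0, 0, 0, 9.4, 0], [0.99, -0.38, 0, 0, 0, 14, 0], [0.99, -0.38, 0, 0, 0, 14, 0]],
  ],
)

```text
clock: 25.13
tool_pos: [0.5415, -0.023, 0.0994]
orientation: [-180.0, 0.0, 4.2]
force: [-2.0, 0.2, -0.7]
opening: 0.0003
gripper_force: 0.8
```

```bash
python3 - <<'E'
from g import *
v=99;print(load())
for i in range(15):
    gen([push(v-4.7),push(v-9.4),push(v-14),push(v-14)]);v-=14
E
```

```text
[0.5408298078283726, -0.023375344079825604, 0.10000000000000002, 4.000000000000014]
[[[0.32,-0.15,0,0,0,4.7,0],[0.65,-0.28,0,0,0,9.4,0],[0.99,-0.37,0,0,0,14,0],[0.99,-0.37,0,0,0,14,0]]]
[[[0.32,-0.15,0,0,0,4.7,0],[0.65,-0.28,0,0,0,9.4,0],[0.99,-0.38,0,0,0,14,0],[0.99,-0.38,0,0,0,14,0]]]
[[[0.32,-0.15,0,0,0,4.7,0],[0.65,-0.28,0,0,0,9.4,0],[0.99,-0.37,0,0,0,14,0],[0.99,-0.37,0,0,0,14,0]]]
[[[0.32,-0.15,0,0,0,4.7,0],[0.65,-0.28,0,0,0,9.4,0],[0.99,-0.38,0,0,0,14,0],[0.99,-0.38,0,0,0,14,0]]]
[[[0.32,-0.15,0,0,0,4.7,0],[0.65,-0.27,0,0,0,9.4,0],[0.99,-0.37,0,0,0,14,0],[0.99,-0.37,0,0,0,14,0]]]
[[[0.32,-0.15,0,0,0,4.7,0],[0.65,-0.28,0,0,0,9.4,0],[0.98,-0.38,0,0,0,14,0],[0.98,-0.38,0,0,0,14,0]]]
[[[0.33,-0.15,0,0,0,4.7,0],[0.66,-0.28,0,0,0,9.4,0],[0.99,-0.37,0,0,0,14,0],[0.99,-0.37,0,0,0,14,0]]]
[[[0.32,-0.16,0,0,0,4.7,0],[0.66,-0.28,0,0,0,9.4,0],[0.99,-0.38,0,0,0,14,0],[0.99,-0.38,0,0,0,14,0]]]
[[[0.32,-0.15,0,0,0,4.7,0],[0.66,-0.28,0,0,0,9.4,0],[0.99,-0.38,0,0,0,14,0],[0.99,-0.38,0,0,0,14,0]]]
[[[0.32,-0.15,0,0,0,4.7,0],[0.66,-0.27,0,0,0,9.4,0],[0.99,-0.37,0,0,0,14,0],[0.99,-0.37,0,0,0,14,0]]]
[[[0.32,-0.15,0,0,0,4.7,0],[0.65,-0.28,0,0,0,9.4,0],[0.99,-0.38,0,0,0,14,0],[0.99,-0.38,0,0,0,14,0]]]
[[[0.32,-0.15,0,0,0,4.7,0],[0.65,-0.28,0,0,0,9.4,0],[0.99,-0.37,0,0,0,14,0],[0.99,-0.37,0,0,0,14,0]]]
[[[0.32,-0.16,0,0,0,4.7,0],[0.65,-0.28,0,0,0,9.4,0],[0.99,-0.38,0,0,0,14,0],[0.99,-0.38,0,0,0,14,0]]]
[[[0.32,-0.15,0,0,0,4.7,0],[0.65,-0.28,0,0,0,9.4,0],[0.99,-0.37,0,0,0,14,0],[0.99,-0.37,0,0,0,14,0]]]
[[[0.32,-0.16,0,0,0,4.7,0],[0.65,-0.28,0,0,0,9.4,0],[0.99,-0.38,0,0,0,14,0],[0.99,-0.38,0,0,0,14,0]]]
```

>>> play_rows(
  commands=[
    [[0.32, -0.15, 0, 0, 0, 4.7, 0], [0.65, -0.28, 0, 0, 0, 9.4, 0], [0.99, -0.37, 0, 0, 0, 14, 0], [0.99, -0.37, 0, 0, 0, 14, 0]],
  ],
)

```text
clock: 25.47
tool_pos: [0.5513, -0.0186, 0.0994]
orientation: [-180.0, -0.0, -9.8]
force: [-1.6, 1.1, -1.2]
opening: 0.0002
gripper_force: 0.8
```

>>> play_rows(
  commands=[
    [[0.32, -0.15, 0, 0, 0, 4.7, 0], [0.65, -0.28, 0, 0, 0, 9.4, 0], [0.99, -0.38, 0, 0, 0, 14, 0], [0.99, -0.38, 0, 0, 0, 14, 0]],
  ],
)

```text
clock: 25.8
tool_pos: [0.5617, -0.0167, 0.0995]
orientation: [-180.0, -0.0, -23.8]
force: [-1.7, 1.8, -0.4]
opening: 0.0005
gripper_force: 0.8
```

>>> play_rows(
  commands=[
    [[0.32, -0.15, 0, 0, 0, 4.7, 0], [0.65, -0.28, 0, 0, 0, 9.4, 0], [0.99, -0.37, 0, 0, 0, 14, 0], [0.99, -0.37, 0, 0, 0, 14, 0]],
  ],
)

```text
clock: 26.13
tool_pos: [0.5703, -0.0165, 0.099]
orientation: [180.0, 0.2, -37.8]
force: [-8.9, 9.5, 4.0]
opening: 0.0004
gripper_force: 6.4
```

The force jumped to 13 N with the tool held back, so this is the stop, met firmly. I'll ease off, turn the fingers inside the window and look at the spoke angle.

```bash
python3 - <<'E'
from g import *
p=list(push(57));json.dump(p,open("st.json","w"))
gen([pol(79.8+38*i/9,-38-49*max(0,i-1)/8) for i in range(1,10)]+[pol(117.8,-87)]*2)
E
```

```text
[[[-0.28,0.16,0,0,0,0,0],[-0.54,0.34,0,0,0,6.1,0],[-0.79,0.54,0,0,0,12.2,0],[-1.03,0.75,0,0,0,18.4,0],[-1.25,0.99,0,0,0,24.5,0],[-1.45,1.24,0,0,0,30.6,0],[-1.63,1.5,0,0,0,36.8,0],[-1.79,1.77,0,0,0,42.9,0],[-1.93,2.06,0,0,0,49,0],[-1.93,2.06,0,0,0,49,0],[-1.93,2.06,0,0,0,49,0]]]
```

>>> play_rows(
  commands=[
    [[-0.28, 0.16, 0, 0, 0, 0, 0], [-0.54, 0.34, 0, 0, 0, 6.1, 0], [-0.79, 0.54, 0, 0, 0, 12.2, 0], [-1.03, 0.75, 0, 0, 0, 18.4, 0], [-1.25, 0.99, 0, 0, 0, 24.5, 0], [-1.45, 1.24, 0, 0, 0, 30.6, 0], [-1.63, 1.5, 0, 0, 0, 36.8, 0], [-1.79, 1.77, 0, 0, 0, 42.9, 0], [-1.93, 2.06, 0, 0, 0, 49, 0], [-1.93, 2.06, 0, 0, 0, 49, 0], [-1.93, 2.06, 0, 0, 0, 49, 0]],
  ],
)

```text
clock: 27.05
tool_pos: [0.5443, -0.0219, 0.0999]
orientation: [-179.9, -0.0, -86.5]
force: [0.6, -0.3, 0.6]
opening: 0.0005
gripper_force: 0.0
```

```bash
python3 - <<'E'
from h import *
o=get_obs();print(o["tool_pos"],o["orientation"],o["force"])
a=snapshot("top")["frame"][165:285,290:410];b=snapshot("side")["frame"][210:310,290:400]
A=cv2.resize(a,None,fx=4,fy=4,interpolation=cv2.INTER_CUBIC);B=cv2.resize(b,(310,282),interpolation=cv2.INTER_CUBIC)
I=np.zeros((480,800,3),np.uint8);I[:,:480]=A;I[:282,485:795]=B;cv2.imwrite("pics/w3.png",I[:,:,::-1])
E
```

```text
[ 0.54431091 -0.02185656  0.09987165] [-1.79943843e+02 -9.60231234e-04 -8.65095293e+01] [ 0.56837594 -0.33689397  0.58778213]
```

View pics/w3.png

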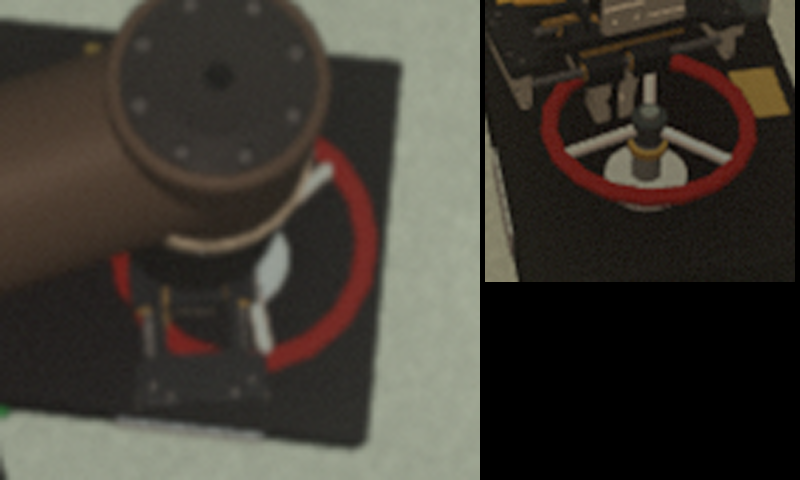

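The side crop shows spoke ends at (567,155), (649,78) and (731,158), with the fingers free between the two left spokes. Next I'll work out the angles and the back-off path.

```bash
cat >>h.py <<'E'
def ang(s,uv):
    p=back(s,uv,.115)[:2]-np.array([.5637,-.0603]);return round(float(np.degrees(np.arctan2(p[1],p[0]))),1),round(float(np.hypot(*p)),4)
E
cat >>g.py <<'E'
def ccw(v): return pol(v-22.8,v-265)   # push the spoke at v counter-clockwise
E
python3 - <<'E'
from h import *
s=snapshot("side")
for u,v in((567,155),(649,78),(731,158)): print(ang(s,(290+(u-485)*110/310,210+v*100/282)))
s=snapshot("top")
for u,v in((330,172),(267,345)): print(ang(s,(290+u/4,165+v/4)))
E
```

```text
(-168.4, 0.0723)
(69.0, 0.0563)
(-45.9, 0.0742)
(-52.9, 0.0731)
(-168.1, 0.0709)
```

```bash
python3 - <<'E'
from g import *
print(load())
gen([pol(117.8+(163.2-117.8)*i/6,-87+8*i/6) for i in range(1,7)]+[ccw(v) for v in np.linspace(186,264,14)[1:]])
gen([ccw(v) for v in (269,274,278,278,278)]+[pol(t,13) for t in(252,246,240,240)])
E
```

```text
[0.5434942437935516, -0.021936665664648164, 0.1, -87]
[[[0.27,0.51,0,0,0,-1.3,0],[0.61,0.97,0,0,0,-2.7,0],[1,1.38,0,0,0,-4,0],[1.45,1.74,0,0,0,-5.3,0],[1.94,2.04,0,0,0,-6.7,0],[2.47,2.27,0,0,0,-8,0],[2.9,2.4,0,0,0,-14,0],[3.35,2.48,0,0,0,-20,0],[3.8,2.52,0,0,0,-26,0],[4.25,2.51,0,0,0,-32,0],[4.71,2.45,0,0,0,-38,0],[5.15,2.35,0,0,0,-44,0],[5.58,2.2,0,0,0,-50,0],[5.99,2.01,0,0,0,-56,0],[6.38,1.77,0,0,0,-62,0],[6.74,1.5,0,0,0,-68,0],[7.07,1.19,0,0,0,-74,0],[7.37,0.84,0,0,0,-80,0],[7.63,0.47,0,0,0,-86,0]]]
[[[0.34,0.16,0,0,0,-5,0],[0.7,0.29,0,0,0,-10,0],[0.99,0.37,0,0,0,-14,0],[0.99,0.37,0,0,0,-14,0],[0.99,0.37,0,0,0,-14,0],[0.75,0.31,0,0,0,-14,0],[0.33,0.15,0,0,0,-14,0],[-0.08,-0.05,0,0,0,-14,0],[-0.08,-0.05,0,0,0,-14,0]]]
```

>>> play_rows(
  commands=[
    [[0.27, 0.51, 0, 0, 0, -1.3, 0], [0.61, 0.97, 0, 0, 0, -2.7, 0], [1, 1.38, 0, 0, 0, -4, 0], [1.45, 1.74, 0, 0, 0, -5.3, 0], [1.94, 2.04, 0, 0, 0, -6.7, 0], [2.47, 2.27, 0, 0, 0, -8, 0], [2.9, 2.4, 0, 0, 0, -14, 0], [3.35, 2.48, 0, 0, 0, -20, 0], [3.8, 2.52, 0, 0, 0, -26, 0], [4.25, 2.51, 0, 0, 0, -32, 0], [4.71, 2.45, 0, 0, 0, -38, 0], [5.15, 2.35, 0, 0, 0, -44, 0], [5.58, 2.2, 0, 0, 0, -50, 0], [5.99, 2.01, 0, 0, 0, -56, 0], [6.38, 1.77, 0, 0, 0, -62, 0], [6.74, 1.5, 0, 0, 0, -68, 0], [7.07, 1.19, 0, 0, 0, -74, 0], [7.37, 0.84, 0, 0, 0, -80, 0], [7.63, 0.47, 0, 0, 0, -86, 0]],
  ],
)

```text
clock: 28.83
tool_pos: [0.5429, -0.0984, 0.0993]
orientation: [180.0, 0.1, -0.5]
force: [-2.7, -0.3, 1.3]
opening: 0.0007
gripper_force: 1.1
```

>>> play_rows(
  commands=[
    [[0.34, 0.16, 0, 0, 0, -5, 0], [0.7, 0.29, 0, 0, 0, -10, 0], [0.99, 0.37, 0, 0, 0, -14, 0], [0.99, 0.37, 0, 0, 0, -14, 0], [0.99, 0.37, 0, 0, 0, -14, 0], [0.75, 0.31, 0, 0, 0, -14, 0], [0.33, 0.15, 0, 0, 0, -14, 0], [-0.08, -0.05, 0, 0, 0, -14, 0], [-0.08, -0.05, 0, 0, 0, -14, 0]],
  ],
)

```text
clock: 29.58
tool_pos: [0.5417, -0.0971, 0.0997]
orientation: [-180.0, -0.0, 13.0]
force: [-0.0, 0.0, 0.9]
opening: 0.0006
gripper_force: 0.0
```

```bash
python3 - <<'E'
from h import *
o=get_obs();print(o["tool_pos"],o["orientation"],o["force"])
a=snapshot("top")["frame"][165:285,290:410];b=snapshot("side")["frame"][210:310,290:400]
A=cv2.resize(a,None,fx=4,fy=4,interpolation=cv2.INTER_CUBIC);B=cv2.resize(b,(310,282),interpolation=cv2.INTER_CUBIC)
I=np.zeros((480,800,3),np.uint8);I[:,:480]=A;I[:282,485:795]=B;cv2.imwrite("pics/w4.png",I[:,:,::-1])
E
```

```text
[ 0.5417359  -0.09712208  0.09969395] [-1.79984926e+02 -7.38883823e-03  1.29972861e+01] [-0.02206415  0.03296875  0.85123283]
```

View pics/w4.png

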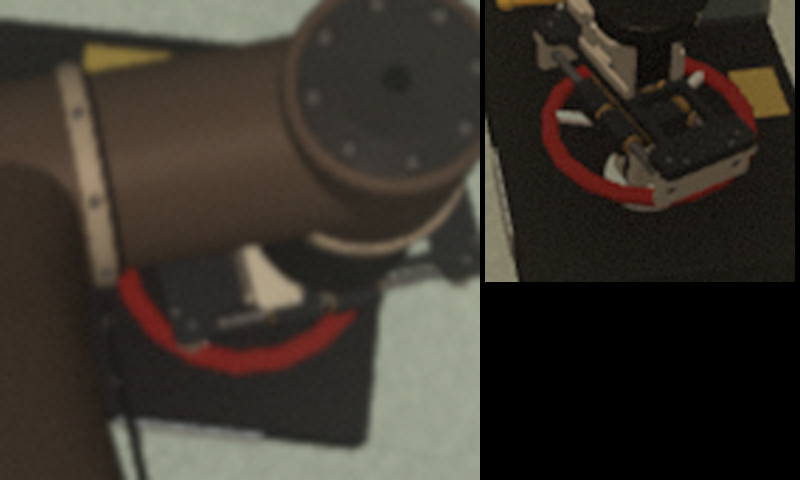

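The view is partly hidden. Spoke ends show at side crop (558,115) and (698,77).

```bash
python3 - <<'E'
from h import *
s=snapshot("side")
for u,v in((558,115),(698,77)): print(ang(s,(290+(u-485)*110/310,210+v*100/282)))
from g import *
a=load();print(a);gen([(a[0],a[1],z,a[3]) for z in(.115,.13,.15,.17,.2)]+[(a[0]+(.50-a[0])*i/8,a[1]+(.22-a[1])*i/8,.2,a[3]) for i in range(1,9)]+[(.50,.22,.2,a[3])]*2)
E
```

```text
(154.3, 0.0716)
(35.6, 0.0731)
[0.5420027664886352, -0.09786419238803597, 0.1, 13.0]
[[[0,0,-1.5,0,0,0,0],[0,0,-3,0,0,0,0],[0,0,-5,0,0,0,0],[0,0,-7,0,0,0,0],[0,0,-10,0,0,0,0],[0.38,-3.99,-10,0,0,0,0],[0.76,-7.98,-10,0,0,0,0],[1.15,-11.97,-10,0,0,0,0],[1.53,-15.96,-10,0,0,0,0],[1.91,-19.95,-10,0,0,0,0],[2.29,-23.94,-10,0,0,0,0],[2.68,-27.93,-10,0,0,0,0],[3.06,-31.92,-10,0,0,0,0],[3.06,-31.92,-10,0,0,0,0],[3.06,-31.92,-10,0,0,0,0]]]
```

The wheel is backed off about 84°. I'll add about 5°, then lift clear and look.

```bash
python3 - <<'E'
from g import *
json.dump([0.5420027664886352, -0.09786419238803597, 0.1, 13.0],open("st.json","w"))
gen([pol(t,13) for t in(247,252,256)]+[ccw(281),ccw(283),ccw(283),ccw(283)]+[pol(t,18) for t in(254,247,240)])
a=load();print(a);gen([(a[0],a[1],z,a[3]) for z in(.115,.13,.15,.17,.2)]+[(a[0]+(.50-a[0])*i/8,a[1]+(.22-a[1])*i/8,.2,a[3]) for i in range(1,9)]+[(.50,.22,.2,a[3])]*2)
E
```

```text
[[[0.41,0.34,0,0,0,0,0],[0.72,0.55,0,0,0,0,0],[0.99,0.69,0,0,0,0,0],[1.14,0.77,0,0,0,-3,0],[1.28,0.83,0,0,0,-5,0],[1.28,0.83,0,0,0,-5,0],[1.28,0.83,0,0,0,-5,0],[0.86,0.62,0,0,0,-5,0],[0.41,0.34,0,0,0,-5,0],[-0,0,0,0,0,-5,0]]]
[0.5420027664886352, -0.09786419238803597, 0.1, 18.0]
[[[0,0,-1.5,0,0,0,0],[0,0,-3,0,0,0,0],[0,0,-5,0,0,0,0],[0,0,-7,0,0,0,0],[0,0,-10,0,0,0,0],[0.73,-3.94,-10,0,0,0,0],[1.46,-7.88,-10,0,0,0,0],[2.19,-11.82,-10,0,0,0,0],[2.91,-15.76,-10,0,0,0,0],[3.64,-19.71,-10,0,0,0,0],[4.37,-23.65,-10,0,0,0,0],[5.1,-27.59,-10,0,0,0,0],[5.83,-31.53,-10,0,0,0,0],[5.83,-31.53,-10,0,0,0,0],[5.83,-31.53,-10,0,0,0,0]]]
```

>>> play_rows(
  commands=[
    [[0.41, 0.34, 0, 0, 0, 0, 0], [0.72, 0.55, 0, 0, 0, 0, 0], [0.99, 0.69, 0, 0, 0, 0, 0], [1.14, 0.77, 0, 0, 0, -3, 0], [1.28, 0.83, 0, 0, 0, -5, 0], [1.28, 0.83, 0, 0, 0, -5, 0], [1.28, 0.83, 0, 0, 0, -5, 0], [0.86, 0.62, 0, 0, 0, -5, 0], [0.41, 0.34, 0, 0, 0, -5, 0], [0, 0, 0, 0, 0, -5, 0]],
  ],
)

```text
clock: 30.57
tool_pos: [0.5421, -0.0974, 0.0995]
orientation: [-180.0, -0.0, 18.0]
force: [0.2, 0.6, 0.5]
opening: 0.0002
gripper_force: 0.0
```

>>> play_rows(
  commands=[
    [[0, 0, -1.5, 0, 0, 0, 0], [0, 0, -3, 0, 0, 0, 0], [0, 0, -5, 0, 0, 0, 0], [0, 0, -7, 0, 0, 0, 0], [0, 0, -10, 0, 0, 0, 0], [0.73, -3.94, -10, 0, 0, 0, 0], [1.46, -7.88, -10, 0, 0, 0, 0], [2.19, -11.82, -10, 0, 0, 0, 0], [2.91, -15.76, -10, 0, 0, 0, 0], [3.64, -19.71, -10, 0, 0, 0, 0], [4.37, -23.65, -10, 0, 0, 0, 0], [5.1, -27.59, -10, 0, 0, 0, 0], [5.83, -31.53, -10, 0, 0, 0, 0], [5.83, -31.53, -10, 0, 0, 0, 0], [5.83, -31.53, -10, 0, 0, 0, 0]],
  ],
)

```text
clock: 31.82
tool_pos: [0.4996, 0.2224, 0.1995]
orientation: [-180.0, -0.0, 18.2]
force: [-0.7, -0.7, -0.8]
opening: 0.0006
gripper_force: 0.0
```

```bash
python3 - <<'E'
from h import *
o=get_obs();print(o["tool_pos"],o["orientation"],o["force"],o["joint_pos"])
a=snapshot("top")["frame"][165:285,290:410];b=snapshot("side")["frame"][210:310,290:400]
A=cv2.resize(a,None,fx=4,fy=4,interpolation=cv2.INTER_CUBIC);B=cv2.resize(b,(310,282),interpolation=cv2.INTER_CUBIC)
I=np.zeros((480,800,3),np.uint8);I[:,:480]=A;I[:282,485:795]=B;cv2.imwrite("pics/w5.png",I[:,:,::-1])
E
```

```text
[0.49962813 0.22240996 0.19945207] [-1.79988932e+02 -3.83365519e-03  1.82057200e+01] [-0.72631007 -0.69210189 -0.78602979] [ 4.45207804e+01  9.67054067e+00 -1.78662489e+01 -9.27291207e-03
 -6.24548677e+01  6.36892276e+01]
```

View pics/w5.png

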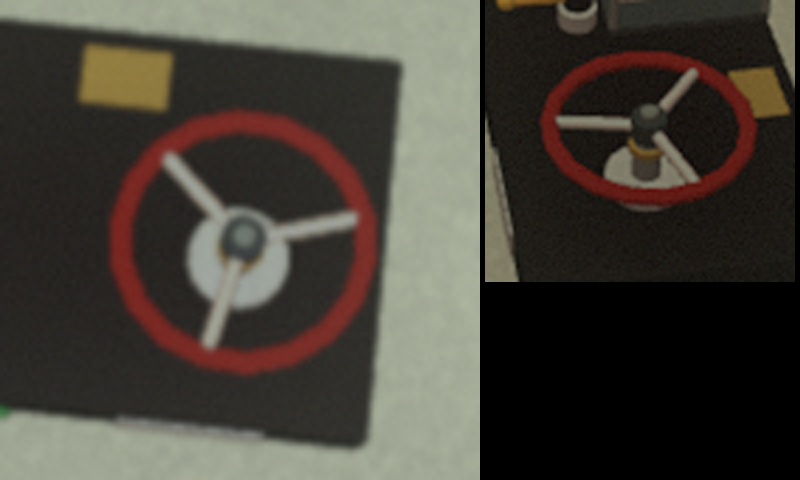

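The view is clear now: top crop spoke ends are at (168,157), (355,218) and (208,345). Next I'll check the angle and plan the clamp sweep.

```bash
cat >>g.py <<'E'
P=np.array([.5684,.151])
def cl(al,z=.072,p=.019,a=.045):
    b=173.25-al;u=np.radians(b);n=np.radians(b+90)
    return (P[0]+a*np.cos(u)+p*np.cos(n),P[1]+a*np.sin(u)+p*np.sin(n),z,b-90)
E
python3 - <<'E'
from h import *
from g import *
s=snapshot("top")
for u,v in((168,157),(355,218),(208,345)): print(ang(s,(290+u/4,165+v/4)))
t=back(s,(215+222/4.3,145+455/4.3),.082)[:2]-P;print("lever",np.hypot(*t),173.25-np.degrees(np.arctan2(t[1],t[0])))
s=snapshot("side")
for u,v in((559,121),(695,73),(693,180)): print(ang(s,(290+(u-485)*110/310,210+v*100/282)))
a=cl(-22,.2);n=12;gen(lin(a,n)+[a])
b=cl(-22);gen(lin(b,8)+[b]*2)
gen([cl(x) for x in np.arange(-16,75,6)]+[cl(76),cl(76)])
print(load())
E
```

```text
(40.1, 0.0726)
(-79.8, 0.0748)
(161.4, 0.0727)
lever 0.06551834799653382 1.304911503195683
(159.9, 0.0701)
(39.2, 0.0757)
(-77.7, 0.0692)
[[[-0.02,0.86,0,0,0,-7.3,0],[-0.04,1.73,0,0,0,-14.5,0],[-0.05,2.59,0,0,0,-21.8,0],[-0.07,3.45,0,0,0,-29.1,0],[-0.09,4.32,0,0,0,-36.4,0],[-0.11,5.18,0,0,0,-43.6,0],[-0.13,6.04,0,0,0,-50.9,0],[-0.14,6.91,0,0,0,-58.2,0],[-0.16,7.77,0,0,0,-65.4,0],[-0.18,8.63,0,0,0,-72.7,0],[-0.2,9.5,0,0,0,-80,0],[-0.22,10.36,0,0,0,-87.2,0],[-0.22,10.36,0,0,0,-87.2,0]]]
[[[0,0,1.6,0,0,-0,0],[0,0,3.2,0,0,-0,0],[0,0,4.8,0,0,-0,0],[0,0,6.4,0,0,-0,0],[0,0,8,0,0,-0,0],[0,0,9.6,0,0,-0,0],[0,0,11.2,0,0,-0,0],[0,0,12.8,0,0,-0,0],[0,0,12.8,0,0,-0,0],[0,0,12.8,0,0,-0,0]]]
[[[0.48,-0.17,0,0,0,6,0],[0.98,-0.29,0,0,0,12,0],[1.48,-0.36,0,0,0,18,0],[2,-0.38,0,0,0,24,0],[2.51,-0.34,0,0,0,30,0],[3.01,-0.26,0,0,0,36,0],[3.5,-0.11,0,0,0,42,0],[3.97,0.08,0,0,0,48,0],[4.43,0.32,0,0,0,54,0],[4.85,0.61,0,0,0,60,0],[5.24,0.93,0,0,0,66,0],[5.59,1.3,0,0,0,72,0],[5.91,1.71,0,0,0,78,0],[6.18,2.14,0,0,0,84,0],[6.4,2.6,0,0,0,90,0],[6.58,3.08,0,0,0,96,0],[6.62,3.24,0,0,0,98,0],[6.62,3.24,0,0,0,98,0]]]
[0.5438477501384946, 0.19318934681811367, 0.07200000000000001, 7.200000000000003]
```

The wheel stands at about 160.5°, which is 90° back from the stop. Now the clamp.

>>> play_rows(
  commands=[
    [[-0.02, 0.86, 0, 0, 0, -7.1, 0], [-0.04, 1.73, 0, 0, 0, -14.2, 0], [-0.05, 2.59, 0, 0, 0, -21.3, 0], [-0.07, 3.45, 0, 0, 0, -28.4, 0], [-0.09, 4.32, 0, 0, 0, -35.5, 0], [-0.11, 5.18, 0, 0, 0, -42.6, 0], [-0.13, 6.04, 0, 0, 0, -49.7, 0], [-0.14, 6.91, 0, 0, 0, -56.8, 0], [-0.16, 7.77, 0, 0, 0, -63.9, 0], [-0.18, 8.63, 0, 0, 0, -71, 0], [-0.2, 9.5, 0, 0, 0, -78.1, 0], [-0.22, 10.36, 0, 0, 0, -85.2, 0], [-0.22, 10.36, 0, 0, 0, -87.2, 0], [-0.22, 10.36, 0, 0, 0, -87.2, 0]],
  ],
)

```text
clock: 33.18
tool_pos: [0.5306, 0.1193, 0.1997]
orientation: [180.0, -0.0, 105.1]
force: [0.4, -0.2, 0.2]
opening: 0.0005
gripper_force: 0.0
```

>>> play_rows(
  commands=[
    [[0, 0, 1.6, 0, 0, 0, 0], [0, 0, 3.2, 0, 0, 0, 0], [0, 0, 4.8, 0, 0, 0, 0], [0, 0, 6.4, 0, 0, 0, 0], [0, 0, 8, 0, 0, 0, 0], [0, 0, 9.6, 0, 0, 0, 0], [0, 0, 11.2, 0, 0, 0, 0], [0, 0, 12.8, 0, 0, 0, 0], [0, 0, 12.8, 0, 0, 0, 0], [0, 0, 12.8, 0, 0, 0, 0]],
  ],
)

```text
clock: 34.02
tool_pos: [0.5301, 0.1203, 0.0712]
orientation: [-179.9, 0.0, 105.1]
force: [0.2, 0.1, 0.4]
opening: 0.0005
gripper_force: 0.0
```

>>> play_rows(
  commands=[
    [[0.48, -0.17, 0, 0, 0, 6, 0], [0.98, -0.29, 0, 0, 0, 12, 0], [1.48, -0.36, 0, 0, 0, 18, 0], [2, -0.38, 0, 0, 0, 24, 0], [2.51, -0.34, 0, 0, 0, 30, 0], [3.01, -0.26, 0, 0, 0, 36, 0], [3.5, -0.11, 0, 0, 0, 42, 0], [3.97, 0.08, 0, 0, 0, 48, 0], [4.43, 0.32, 0, 0, 0, 54, 0], [4.85, 0.61, 0, 0, 0, 60, 0], [5.24, 0.93, 0, 0, 0, 66, 0], [5.59, 1.3, 0, 0, 0, 72, 0], [5.91, 1.71, 0, 0, 0, 78, 0], [6.18, 2.14, 0, 0, 0, 84, 0], [6.4, 2.6, 0, 0, 0, 90, 0], [6.58, 3.08, 0, 0, 0, 96, 0], [6.62, 3.24, 0, 0, 0, 98, 0], [6.62, 3.24, 0, 0, 0, 98, 0]],
  ],
)

```text
clock: 35.52
tool_pos: [0.5451, 0.1937, 0.0729]
orientation: [-180.0, -0.1, 7.1]
force: [-0.5, 0.2, 0.6]
opening: 0.0004
gripper_force: 0.2
```

```bash
python3 - <<'E'
from g import *
print(load())
gen([cl(78),cl(80),cl(80)]);gen([cl(82),cl(83),cl(83)]);gen([cl(85),cl(86),cl(86)]);gen([cl(88),cl(89),cl(89)])
E
```

```text
[0.5438477501384946, 0.19318934681811367, 0.07200000000000001, 7.200000000000003]
[[[0.16,-0.07,0,0,0,2,0],[0.32,-0.13,0,0,0,4,0],[0.32,-0.13,0,0,0,4,0]]]
[[[0.16,-0.06,0,0,0,2,0],[0.24,-0.09,0,0,0,3,0],[0.24,-0.09,0,0,0,3,0]]]
[[[0.16,-0.06,0,0,0,2,0],[0.24,-0.09,0,0,0,3,0],[0.24,-0.09,0,0,0,3,0]]]
[[[0.16,-0.07,0,0,0,2,0],[0.24,-0.1,0,0,0,3,0],[0.24,-0.1,0,0,0,3,0]]]
```

>>> play_rows(
  commands=[
    [[0.16, -0.07, 0, 0, 0, 2, 0], [0.32, -0.13, 0, 0, 0, 4, 0], [0.32, -0.13, 0, 0, 0, 4, 0]],
  ],
)

```text
clock: 35.77
tool_pos: [0.5477, 0.1951, 0.0726]
orientation: [-180.0, -0.0, 3.2]
force: [-0.8, 0.1, 0.3]
opening: 0.0007
gripper_force: 0.5
```

>>> play_rows(
  commands=[
    [[0.16, -0.06, 0, 0, 0, 2, 0], [0.24, -0.09, 0, 0, 0, 3, 0], [0.24, -0.09, 0, 0, 0, 3, 0]],
  ],
)

```text
clock: 36.02
tool_pos: [0.55, 0.1961, 0.0722]
orientation: [-180.0, -0.0, 0.2]
force: [-1.7, -0.5, 1.3]
opening: 0.0002
gripper_force: 0.6
```

>>> play_rows(
  commands=[
    [[0.16, -0.06, 0, 0, 0, 2, 0], [0.24, -0.09, 0, 0, 0, 3, 0], [0.24, -0.09, 0, 0, 0, 3, 0]],
  ],
)

```text
clock: 36.27
tool_pos: [0.5523, 0.1971, 0.0718]
orientation: [-180.0, -0.0, -2.8]
force: [-1.9, -1.3, 0.7]
opening: 0.0001
gripper_force: 0.7
```

>>> play_rows(
  commands=[
    [[0.16, -0.07, 0, 0, 0, 2, 0], [0.24, -0.1, 0, 0, 0, 3, 0], [0.24, -0.1, 0, 0, 0, 3, 0]],
  ],
)

```text
clock: 36.52
tool_pos: [0.5547, 0.198, 0.0716]
orientation: [-180.0, -0.0, -5.8]
force: [-1.0, -1.3, 1.2]
opening: 0.0002
gripper_force: 0.7
```

>>> play_rows(
  commands=[
    [[0.16, -0.04, 0, 0, 0, 1, 0], [0.25, -0.06, 0, 0, 0, 2, 0], [0.25, -0.06, 0, 0, 0, 2, 0]],
  ],
)

```text
clock: 36.77
tool_pos: [0.5559, 0.1976, 0.071]
orientation: [179.9, 0.1, -7.9]
force: [-5.3, -2.3, 0.9]
opening: 0.0006
gripper_force: 2.5
```

>>> play_rows(
  commands=[
    [[0.1, 0, 0, 0, 0, 0, 0], [0.15, 0, 0, 0, 0, 0, 0], [0.15, 0, 0, 0, 0, 0, 0]],
  ],
)

```text
clock: 37.02
tool_pos: [0.5563, 0.1974, 0.0709]
orientation: [179.9, 0.2, -7.8]
force: [-10.1, 1.2, 4.4]
opening: 0.0008
gripper_force: 4.6
```

The lever is hard against its end (10 N, no further travel). Retreating.

>>> play_rows(
  commands=[
    [[-0.8, 0, 0, 0, 0, 0, 0], [-2, 0, 0, 0, 0, 0, 0], [-4, 0, 0, 0, 0, 0, 0], [-4, 0, -2, 0, 0, 0, 0], [-4, 0, -5, 0, 0, 0, 0], [-4, 0, -8, 0, 0, 0, 0], [-4, 0, -12, 0, 0, 0, 0], [-5, -3, -15, 0, 0, 0, 0], [-6, -7, -15, 0, 0, 0, 0], [-6, -11, -15, 0, 0, 0, 0], [-6, -15, -15, 0, 0, 0, 0], [-6, -19, -15, 0, 0, 0, 0], [-6, -19, -15, 0, 0, 0, 0], [-6, -19, -15, 0, 0, 0, 0]],
  ],
)

```text
clock: 38.18
tool_pos: [0.5242, 0.3967, 0.2205]
orientation: [180.0, 0.0, -7.7]
force: [-0.4, -0.1, -1.1]
opening: 0.0004
gripper_force: 0.0
```

```bash
python3 - <<'E'
from h import *
o=get_obs();print(o["tool_pos"],o["force"],o["clock"])
s=snapshot("top");cv2.imwrite("pics/f.png",cv2.resize(s["frame"][145:285,215:400,::-1],None,fx=4.3,fy=4.3,interpolation=cv2.INTER_CUBIC))
E
```

```text
[0.5241943  0.3967282  0.22051473] [-0.42060116 -0.06554816 -1.06961418] 38.1833
```

View pics/f.png

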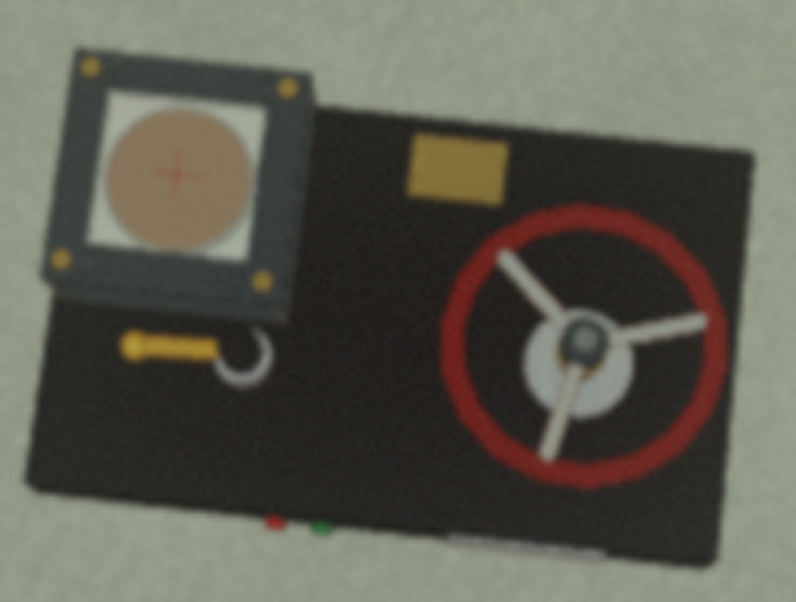

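The final view shows the lever fully over (tip at (133,346), pivot near (240,350)) and the wheel where I left it.

```bash
python3 -c "
from plant import close_job
print(close_job())"
```

```text
the job is handed in; nothing more can be done
None
```

I cranked the stage up firmly to its stop (about 13 N on the spoke), backed the wheel off about a quarter turn (90° by camera), swung the clamp fully over to its end, and handed the job in at about 38 s; no verdict was shown.

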